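# Pack power adapters into a foam case

## Task

Clear the metal setting block out of the bay and lay it flat in the open black tray near the robot. Slide the empty foam base, without lifting or tipping it, from the white infeed board down over the step onto the metal bay and push it square and flush into the fence corner. Then set every black power adapter flat on its own raised pad of the base, edges in line with the pad's, and last put the foam cover squarely on the base so that its rim sits flat and flush with the base all round. Leave the small carton and the paper roll beside the adapters where they stand.

Things in the scene. Friction and masses are not known exactly. Their poses are not given: they have to be found in the camera images.
- station_corner (a point): Inner fence corner, on the bay's surface (8 mm above the bench), of the fixed packing station; z up. Two steel fences 14 mm high and thick meet here: inner faces are the planes x = 0 (running to y = -125 mm) and y = 0 (to x = -200); the aluminium bay plate lies at negative x and y, to x = -206 and y = -138. A base flush in the corner has its centre at x = -98, y = -58 mm.
- infeed (a point): Centre of the white infeed board's top, 14 mm above the bench, 6 mm above the bay; same axes as station_corner, at x = -106, y = -228 mm from it. The board is 240 (x) x 180 (y) mm and joins the bay plate at its +y edge, where there is a 6 mm step down to the bay.
- gauge_mid (a point): Aluminium setting block, 30 (x) x 70 (y) x 34 mm high, 0.2 kg, left lying in the bay. The point is its centre, 17 mm above its underside.
- rack_floor (a point): Centre of the inner floor, 3 mm above the bench, of a fixed black open tray for the setting block: outside 100 (x) x 120 (y) x 30 mm high, walls 3 mm.
- base_mid (a point): The grey foam base, a loose 196 (its x) x 116 (its y) x 20 mm slab, 0.35 kg, with three raised pads on top in a row along x. It starts empty on the infeed board, long side roughly along the station's x. The point is the slab's centre, 10 mm above its underside and 10 mm below the slab's top.
- pad1 (a point): Centre of the top face of pad 1 of the base, at -62 mm along the base's x from its centre. Each pad is a foam block 32 (x) x 80 (y) x 12 mm high, the same outline as a power adapter; 30 mm gaps between pads. A pad's sides are firm enough to be gripped. Pad tops are 32 mm above the base's underside.
- pad2 (a point): Centre of the top face of pad 2 of the base, at 0 mm along the base's x from its centre. Each pad is a foam block 32 (x) x 80 (y) x 12 mm high, the same outline as a power adapter; 30 mm gaps between pads. A pad's sides are firm enough to be gripped. Pad tops are 32 mm above the base's underside.
- pad3 (a point): Centre of the top face of pad 3 of the base, at 62 mm along the base's x from its centre. Each pad is a foam block 32 (x) x 80 (y) x 12 mm high, the same outline as a power adapter; 30 mm gaps between pads. A pad's sides are firm enough to be gripped. Pad tops are 32 mm above the base's underside.
- adapter1_mid (a point): A black plastic power adapter, 32 (x) x 80 (y) x 30 mm high, about 0.22 kg, lying flat on the bench; any adapter may go on any pad, either way round. The point is its centre, 15 mm above its underside. Two or three adapters are present.
- adapter2_mid (a point): A black plastic power adapter, 32 (x) x 80 (y) x 30 mm high, about 0.22 kg, lying flat on the bench; any adapter may go on any pad, either way round. The point is its centre, 15 mm above its underside. Two or three adapters are present.
- adapter3_mid (a point): A black plastic power adapter, 32 (x) x 80 (y) x 30 mm high, about 0.22 kg, lying flat on the bench; any adapter may go on any pad, either way round. The point is its centre, 15 mm above its underside. Two or three adapters are present.
- cover_mid (a point): The grey foam cover, 0.2 kg: a shell open below, 196 (x) x 116 (y) mm like the base, 62 high without its rib, walls 12 thick, inside 50 deep; it starts standing on its rim. The point is at its centre, 31 mm above the rim (lower edge). On the base the rim rests on the slab's margin around the pads, this point 41 mm above base_mid. Either way round.
- cover_rib (a point): Centre of the cover's grip rib, 34 mm wide (cover's y), 90 mm long (x), 24 mm high; the point is 74 mm above the cover's rim.
- carton: Bystander, to be left alone: small brown carton, 70 x 50 x 45 mm; origin at its underside.
- labels: Bystander, to be left alone: standing paper roll, 60 mm across, 40 mm; origin at its underside.

How it is judged:
By the outcome, as a careful person would: the job done as asked, in the order asked, and still so for the second after the job is handed in, with the robot touching nothing.
Of adapter1, adapter2, adapter3 only 2 to 3 are there at a start; the rules pass over those that are not, and their reading is None.
At some moment in a run one of gauge, cover may be knocked a few centimetres aside while the robot is not near it.
Once in a run the grip may slacken for a moment while it holds something.
It also fails if it takes over 210 s, if anything falls off the work surface, if the arm or the gripper's body presses on something with over 40 N, if the wrist force passes 120 N, or if a joint passes its speed limit or range.

## Robot

A 6-joint arm with a two-finger parallel gripper is mounted at the origin on the work surface. World frame = base frame: x ahead of the robot, y to its left, z up, the work surface at z = 0. Lengths are in m, angles in rad, forces in N, time in s.
With the tool pointing down it reaches from about 0.325 to 0.9 m from the base axis. Payload 6.1 kg.
Tool frame: the origin (TCP) lies at the very end of the fingers, on their centre line; the grasp point (between the pads) lies grip_depth behind it (grip_depth is the distance from the TCP to the grasp point, in m); z points along the fingers, y is the line along which they close (so a half turn about z gives the same grasp; the last joint's range is limited). The gripper opens to 85 mm and grips with 20 to 120 N. Pads are 22 mm wide; open, the fingers measure 114 mm over their backs; the gripper's body (76 mm by 85 mm) begins 54 mm behind the grasp point. The pads swing forward as they close: fully open they stand 13 mm farther back than shut.
Start: joints at [-1.335, 0.22, 1.526, -0, 1.395, -0.126], TCP at [0.221, -0.585, 0.231] pointing down, gripper open.
Joint ranges: [-2.98, 2.98], [-0.91, 2.08], [0.09, 2.57], [-1.24, 4.39], [0.2, 2.65], [-2.68, 2.68]. Speed limits (rad/s): [2.57, 2.57, 3.01, 3.14, 3.14, 3.14].

## Interface

Orientations are given as a rotation vector (axis times angle).
In Python, from plant import * gives the robot as it stands.
- The arm moves only by the tool apply_moves, never from a script. Its argument "commands" is a list of rows, each an object of numbers: "wx", "wy", "wz": the turn, a rotation vector about the tool's x, y, z in units of 180 degrees (1.0 is 180 degrees); "dx", "dy", "dz": the shift along the tool's x, y, z in units of 120 mm (1.0 is 120 mm); "jaw": the opening, from 0 (shut) to 1 (fully open). In form: [{"wx": .., "wy": .., "wz": .., "dx": .., "dy": .., "dz": .., "jaw": ..}, ...]. A call has 1 to 20 rows; each row shifts and turns the commanded pose from where the row before left it, along the tool's axes as they then stand; what a row does not reach is not made up. A row lasts 1/12 s, in which the tool goes at most 41.7 mm and 7.16 degrees, less where a joint would pass 70% of its speed; a pose out of reach is approached as far as the arm can. A call with a number of a shift or a turn outside -1 to 1 is refused whole. A call with a gripper value outside its range is refused whole. The fingers move at their own pace and stop on an object; "grip_force" is the grip in N (left out, the last holds). Time passes only in rows, so rows that do not move let the fingers close. It gives the time, the measured TCP pose, the force, the opening and the grip force at its end, in the units of the state.
- observe(): the state, without advancing time (a new reading comes with each control period).
- capture(name): name is "side" or "top"; returns the picture (400x640x3 uint8, red, green, blue); there is no depth.
- calibration(name): a dict with "camera_matrix" (3x3 intrinsics, pixels), "rvec" (rotation vector, rad) and "tvec" (3), from world to camera coordinates, as OpenCV has them. Camera axes: x right, y down, z forward; pixel columns grow to the right and rows downward; lengths in m; the calibration is good to about 2 mm. A picture is of the moment at which its call begins. calibration takes no time and is no camera call.
- job_done(): hands the job in; it is judged then, once.
Trained networks look in the newest picture that a camera, given by its name, has taken for a name from the list of things; names that differ only in an ending like _2 or _b are one class to them, and where a whole thing is asked for, a point or a joint stands for the part that bears it (a point fixed in the world has none). Each returns a list of dicts, best first, with "confidence" (0 to 1); they miss things now and then, are a little off and sometimes report something else, mostly with a low value. They report only what shows in the picture. A call takes as long as a camera call.
- search_frame(camera, query): "centre" ([column, row] in pixels, amid what is visible of it).
- trace(camera, query): "region" (400x640 bool, what is visible of it) and "centre" ([column, row] in pixels, amid what is visible of it).
The state is a dict: "time": time; "joints": joint angles; "joint_velocities": joint speeds; "joint_torque": joint torques, N m; "ee_pos": TCP position; "orientation": TCP orientation; "force": force on the tool from outside, world axes, zero at the start; "torque": the same for the moment, N m; "opening": finger opening in m; "grip_force": force on a finger pad.
Only numpy, scipy, OpenCV 4.12 (cv2) and the standard library are available. Lean on these libraries where they do the work, as an engineer would, in place of code of your own. Each camera call takes 0.05 s, during which the arm holds its last target. There are 200 camera calls.

## Working session

There is one attempt and no reset: what is moved stays moved. The work goes in short steps, Python scripts to look and compute and a tool call to move; the robot and the scene stay as the last step left them, time stands still between calls to the robot, and variables do not carry over. Pictures are saved under pics/ and viewed, at most 14 in all, crops included, and the job is handed in when it is done.

Besides the shell and the picture viewer there is one more tool, called after "Call:" in YAML: its name, and indented under it one key for each argument. apply_moves: Moves the arm, as the interface text tells. Its arguments: {"type":"object","properties":{"commands":{"type":"array"},"grip_force":{"type":"number"}},"required":["commands"]}

```bash
ls; mkdir -p pics; python3 - <<'E'
from plant import *
import cv2
s=observe(); print({k:(v if not hasattr(v,'round') else v) for k,v in s.items()})
for c in ("side","top"):
    im=capture(c); cv2.imwrite(f"pics/{c}0.png",im[:,:,::-1])
    k=calibration(c); print(c,k)
    for q in ["station_corner","infeed","gauge_mid","rack_floor","base_mid","pad1","adapter1_mid","cover_mid","cover_rib","carton","labels"]:
        try: print(q,[(round(d['confidence'],2),[round(float(x),1) for x in d['centre']]) for d in search_frame(c,q)][:4])
        except Exception as e: print(q,e)
E
```

```text
pics
{'time': 0.0, 'joints': array([-1.33513750e+00,  2.21225566e-01,  1.52763219e+00,  3.79091424e-06,
        1.39470251e+00, -1.26091510e-01]), 'joint_velocities': array([ 0.00012442,  0.00033723, -0.00074852, -0.00069907,  0.0002389 ,
       -0.00115618]), 'joint_torque': array([ 4.41938764e-04, -4.96903896e+01, -3.89393842e+01, -2.36649312e-04,
        1.10245679e-02,  1.29560703e-05]), 'ee_pos': array([ 0.22105266, -0.58394526,  0.23018844]), 'orientation': array([-3.08841008e+00, -5.64788294e-01,  1.63281038e-04]), 'force': array([ 0.53988889, -0.37771531,  0.43001759]), 'torque': array([-0.00824444, -0.02454741, -0.01212717]), 'grip_force': 0.0, 'opening': 0.08561009346543898}
side {'camera_matrix': array([[408.72440119,   0.        , 319.36073322],
       [  0.        , 408.72440119, 203.96794763],
       [  0.        ,   0.        ,   1.        ]]), 'rvec': array([ 0.59029501, -2.46189649,  1.4520085 ]), 'tvec': array([0.47730101, 0.16885516, 1.18824167])}
station_corner [(0.61, [339.6, 193.1])]
infeed [(0.91, [342.4, 192.1]), (0.6, [282.6, 283.6]), (0.41, [341.8, 234.0])]

[... 365 characters left out ...]
7631807,   0.        , 323.79752303],
       [  0.        , 370.37631807, 201.39075199],
       [  0.        ,   0.        ,   1.        ]]), 'rvec': array([ 2.17019464, -2.13934246,  0.09899143]), 'tvec': array([0.06845654, 0.51573964, 1.04812967])}
station_corner [(0.77, [417.5, 195.2])]
infeed [(0.86, [416.4, 195.2])]
gauge_mid [(0.8, [404.4, 194.9])]
rack_floor [(0.79, [320.3, 241.1])]
base_mid [(0.72, [466.0, 201.2]), (0.53, [415.3, 198.7])]
pad1 [(0.78, [462.1, 198.2])]
adapter1_mid [(0.56, [253.1, 250.4])]
cover_mid [(0.93, [298.2, 177.6]), (0.23, [418.2, 199.0])]
cover_rib [(0.91, [299.7, 176.3])]
carton [(0.72, [188.6, 168.3]), (0.17, [462.3, 198.1])]
labels [(0.58, [189.4, 193.9])]
```

```bash
python3 - <<'E'
import cv2
for c in ("side","top"):
    im=cv2.imread(f"pics/{c}0.png")[60:360,120:520] if c=="side" else cv2.imread(f"pics/{c}0.png")[80:320,150:550]
    im=cv2.resize(im,None,fx=2,fy=2,interpolation=cv2.INTER_CUBIC); cv2.imwrite(f"pics/{c}0b.png",im)
E
```

```text
(no output)
```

View pics/top0b.png

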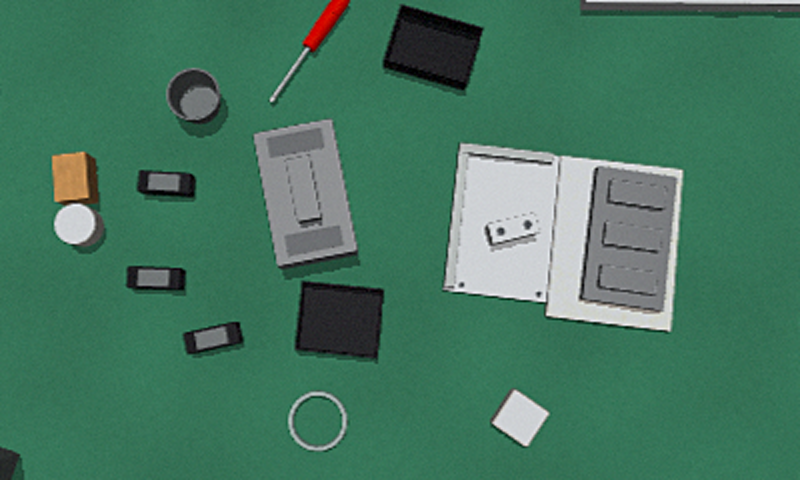

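View pics/side0b.png

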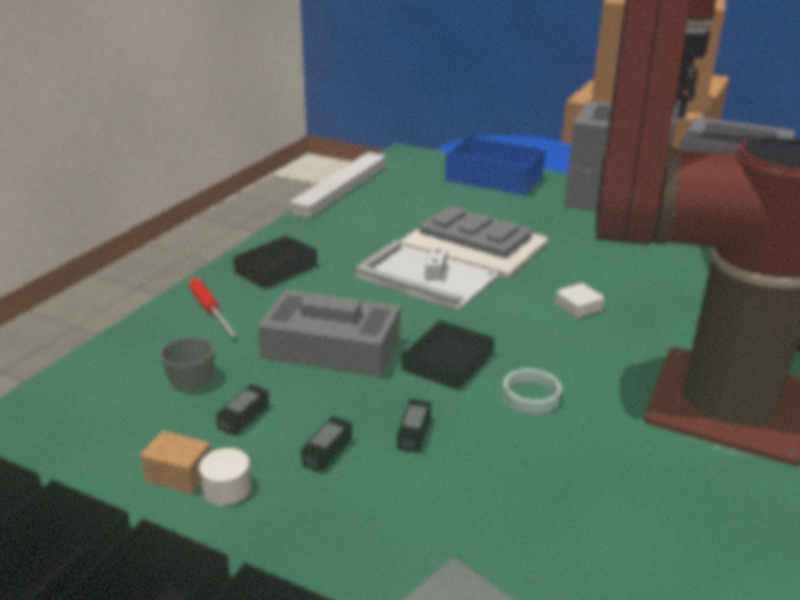

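```bash
cat > h.py <<'E'
import numpy as np, cv2
from scipy.optimize import minimize
from plant import *
K={c:calibration(c) for c in("top","side")}
def proj(c,P):
    k=K[c]; return cv2.projectPoints(np.asarray(P,float).reshape(-1,3),k['rvec'],k['tvec'],k['camera_matrix'],None)[0].reshape(-1,2)
def unproj(c,uv,z):
    k=K[c]; R=cv2.Rodrigues(k['rvec'])[0]; C=-R.T@k['tvec']
    d=R.T@np.linalg.inv(k['camera_matrix'])@np.array([uv[0],uv[1],1.]); return (C+d*(z-C[2])/d[2])[:2]
def box(x0,x1,y0,y1,z0,z1): return np.array([[x,y,z] for x in(x0,x1) for y in(y0,y1) for z in(z0,z1)])/1000.
def cb(a,b,z0,z1): return box(-a/2,a/2,-b/2,b/2,z0,z1)
MODEL=dict(gauge=[cb(30,70,0,34)],adapter=[cb(32,80,0,30)],base=[cb(196,116,0,20)]+[cb(32,80,20,32)+[d,0,0] for d in(-.062,0,.062)],
 cover=[cb(196,116,0,62),cb(90,34,62,86)],tray=[cb(100,120,0,30)],
 station=[box(-206,14,-138,14,-8,0),box(0,14,-125,14,0,14),box(-200,14,0,14,0,14),box(-226,14,-318,-138,-8,6)])
def place(B,p,z):
    c,s=np.cos(p[2]),np.sin(p[2]); return B@np.array([[c,-s,0],[s,c,0],[0,0,1]]).T+[p[0],p[1],z]
S=4
def render(c,boxes,p,z,roi):
    x0,y0,x1,y1=roi; m=np.zeros(((y1-y0)*S,(x1-x0)*S),np.uint8)
    for B in boxes:
        q=(proj(c,place(B,p,z))-[x0,y0]+.5)*S-.5
        cv2.fillConvexPoly(m,cv2.convexHull(np.round(q*16).astype(np.int32)),255,cv2.LINE_AA,4)
    return cv2.resize(m,None,fx=1/S,fy=1/S,interpolation=cv2.INTER_AREA)/255.
def fit(c,mask,name,p0,z):
    ys,xs=np.nonzero(mask); roi=(max(xs.min()-12,0),max(ys.min()-12,0),min(xs.max()+13,640),min(ys.max()+13,400))
    M=mask[roi[1]:roi[3],roi[0]:roi[2]].astype(float)
    f=lambda p:np.abs(render(c,MODEL[name],p,z,roi)-M).sum()/M.sum()
    p=np.array(p0,float)
    for st in((.015,.015,.15),(.004,.004,.04)):
        sim=np.vstack([p]+[p+np.eye(3)[i]*st[i] for i in range(3)])
        r=minimize(f,p,method='Nelder-Mead',options=dict(initial_simplex=sim,xatol=1e-5,fatol=1e-5)); p=r.x
    return p,r.fun
def fg(im):
    a=cv2.GaussianBlur(im,(3,3),0).astype(float); return ~((a[...,1]>1.25*a[...,0])&(a[...,1]>1.1*a[...,2]))
def comp(im,uv):
    n,l=cv2.connectedComponents(fg(im).astype(np.uint8)); u,v=int(round(uv[0])),int(round(uv[1])); return l==l[v,u]
def rows(*wps):
    """print rows from the measured pose through (x,y,z,yaw,jaw,nmax) poses"""
    s=observe(); p=s['ee_pos']; R=cv2.Rodrigues(s['orientation'])[0]; yaw=np.arctan2(R[1,0],R[0,0])
    print('at',p.round(4),round(np.degrees(yaw),2),'tilt',np.round(R[:2,2],4),'open',round(s['opening'],4),'t',round(s['time'],2),'F',s['force'].round(1))
    for (x,y,z,yw,n) in wps:
        dy=(yw-yaw+np.pi/2)%np.pi-np.pi/2
        d=np.array([x,y,z])-p; 
        # equal rows: tool-axis shift; yaw turn spread evenly
        n=n or int(max(np.ceil(np.linalg.norm(d)/.036),np.ceil(abs(np.degrees(dy))/6.5),1))
        for i in range(n):
            c,s_=np.cos(yaw),np.sin(yaw); w=d/n
            print(f"{w[0]*c+w[1]*s_:.5f} {w[0]*s_-w[1]*c:.5f} {-w[2]:.5f} -> units dx {(w[0]*c+w[1]*s_)/.12:.3f} dy {(w[0]*s_-w[1]*c)/.12:.3f} dz {-w[2]/.12:.3f} wz {-dy/n/np.pi:.4f}") if (i==0 or dy!=0 and n<1) else None
            if i==0: print('   x',n,'rows (turn first/last separately)' if abs(dy)>.01 else 'rows')
        p=np.array([x,y,z]); yaw+=dy
E
python3 - <<'E'
from h import *
imt=capture("top"); ims=capture("side"); I=dict(top=imt,side=ims)
cv2.imwrite("pics/fgt.png",fg(imt)*255)
deg=np.degrees
T={'station':((417,195),8),'gauge':None,'tray':((320,241),0),'cover':((298,177),0),'adapter_a':((233,171),0),'adapter_b':((228,219),0),'adapter_c':((256,249),0)}
for n,v in T.items():
    if not v: continue
    m=comp(imt,v[0]); p0=list(unproj('top',v[0],.02))+[0 if n!='tray' else 0]
    if n=='station': p0=list(unproj('top',(380,153),.01))+[-.07]
    if n[:3]=='ada': p0[2]=0
    if n=='cover': p0[2]=.15
    p,e=fit('top',m,n.split('_')[0],p0,.001*v[1]); print(n,m.sum(),p[:2].round(4),round(deg(p[2]),2),round(e,3))
for q in ("gauge_mid","base_mid"):
    r=trace("top",q); 
    for d in r: print(q,round(d['confidence'],2),d['region'].sum(),np.round(d['centre'],1))
    n=q[:-4]; c=r[0]['centre']
    p,e=fit('top',r[0]['region'],n,list(unproj('top',c,.02))+[-.07 if n=='base' else .25],.008 if n=='gauge' else .014); print(n,p[:2].round(4),round(deg(p[2]),2),round(e,3))
E
```

```text
station 8921 [ 0.6534 -0.1005] -6.07 0.014
tray 1367 [0.4047 0.0867] -5.4 0.086
cover 2804 [0.5855 0.1385] 11.85 0.032
adapter_a 283 [0.6034 0.3498] -8.76 0.293
adapter_b 274 [0.4613 0.3576] -3.92 0.275
adapter_c 281 [0.3757 0.2706] 11.51 0.229
gauge_mid 0.59 281 [403.3 193.4]
gauge_mid 0.15 1411 [320.4 237.7]
gauge [ 0.5386 -0.1603] 14.89 0.104
base_mid 0.85 2811 [460.2 199.2]
base [ 0.5286 -0.3292] -7.63 0.044[ WARN:0@0.843] global loadsave.cpp:1063 imwrite_ Unsupported depth image for selected encoder is fallbacked to CV_8U.
```

```bash
python3 - <<'E'
from h import *
im=capture("top"); deg=np.degrees
print(im[164:180:2,216:250:2].tolist()[4])
for q,n,z in (("adapter1_mid","adapter",0),("adapter2_mid","adapter",0),("adapter3_mid","adapter",0),("rack_floor","tray",0),("cover_mid","cover",0)):
    r=trace("top",q)
    for d in r[:3]:
        c=d['centre']; p,e=fit('top',d['region'],n,list(unproj('top',c,.02))+[0.2 if n=='cover' else -.05],z); print(q,round(d['confidence'],2),d['region'].sum(),np.round(c,1),p[:2].round(4),round(deg(p[2]),2),round(e,3))
# grayscale-based adapter mask: dark or grey vs. green
for uv in ((233,171),(228,219),(256,249)):
    a=im.astype(float); m=(a[...,1]-a[...,0]<22)|(a.max(2)<55)
    n_,l=cv2.connectedComponents(m.astype(np.uint8)); k=l==l[uv[1],uv[0]]
    for y0 in (-.1,.25):
        p,e=fit('top',k,'adapter',list(unproj('top',uv,.02))+[y0],0); print(uv,k.sum(),p[:2].round(4),round(deg(p[2]),2),round(e,3))
E
```

```text
[[50, 116, 85], [40, 90, 66], [27, 25, 29], [28, 29, 30], [109, 116, 116], [115, 120, 122], [114, 118, 120], [113, 119, 119], [113, 117, 117], [115, 119, 117], [116, 118, 120], [127, 129, 128], [37, 36, 40], [35, 34, 39], [34, 36, 37], [21, 17, 23], [51, 114, 86]]
adapter1_mid 0.81 325 [255.3 248.7] [0.3748 0.271 ] 14.08 0.104
adapter1_mid 0.16 1433 [322.4 240.4] [0.3721 0.0757] -6.58 0.769
adapter2_mid 0.68 330 [227.8 216. ] [0.4611 0.3599] -2.7 0.122
adapter3_mid 0.73 335 [231.2 172. ] [0.6023 0.349 ] -3.02 0.115
rack_floor 0.6 1426 [320.6 236.5] [0.4046 0.0884] -4.71 0.048
cover_mid 0.57 2777 [297.9 177.9] [0.5839 0.1393] 12.03 0.042
(233, 171) 339 [0.6022 0.3484] -3.14 0.104
(233, 171) 339 [0.6022 0.3485] -3.0 0.104
(228, 219) 326 [0.4608 0.3577] -1.87 0.098
(228, 219) 326 [0.4608 0.3578] -1.63 0.098
(256, 249) 327 [0.3751 0.2703] 12.82 0.089
(256, 249) 327 [0.3752 0.2702] 12.79 0.089
```

```bash
python3 - <<'E'
import re
s=open('h.py').read(); i=s.index("def rows"); s=s[:i]+'''
def rows(*wps):
    """print rows (tool units) from the measured pose through (x,y,z,yaw_deg,n or 0)"""
    s=observe(); p=s['ee_pos']; R=cv2.Rodrigues(s['orientation'])[0]; yaw=np.arctan2(R[1,0],R[0,0])
    print('at',p.round(4),round(np.degrees(yaw),2),'tilt',np.round(R[:2,2],4),'open',round(s['opening'],4),'t',round(s['time'],2),'F',s['force'].round(1))
    for (x,y,z,yw,n) in wps:
        dy=(np.radians(yw)-yaw+np.pi)%(2*np.pi)-np.pi; d=np.array([x,y,z])-p
        n=n or int(max(np.ceil(np.linalg.norm(d)/.037),np.ceil(abs(np.degrees(dy))/6.8),1)); w=d/n
        for i in range(n):
            c,t=np.cos(yaw+dy*i/n),np.sin(yaw+dy*i/n)
            print('{"dx":%.3f,"dy":%.3f,"dz":%.3f,"wz":%.4f},'%((w[0]*c+w[1]*t)/.12,(w[0]*t-w[1]*c)/.12,-w[2]/.12,-dy/n/np.pi)); 
            if abs(dy)<.01: print('  x',n); break
        p=np.array([x,y,z]); yaw+=dy
def st(u,v,P=None):
    P=P or STN; c,t=np.cos(P[2]),np.sin(P[2]); return P[0]+c*u-t*v,P[1]+t*u+c*v
STN=(.6534,-.1005,np.radians(-6.07))
'''; open('h.py','w').write(s)
E
python3 - <<'E'
from h import *
import plant; print([n for n in dir(plant) if n[0]!='_'])
try: print(grip_depth)
except Exception as e: print(e)
rows((.5386,-.1603,.12,105,0),(.5386,-.1603,.022,105,4))
E
```

```text
['Unreachable', 'calibration', 'capture', 'grip_depth', 'job_done', 'observe', 'search_frame', 'trace']
0.0187
at [ 0.2212 -0.5845  0.2313] 20.73 tilt [-0.     -0.0001] open 0.0854 t 1.7 F [ 0.2 -0.5 -0.9]
{"dx":0.248,"dy":-0.158,"dz":0.062,"wz":-0.0312},
{"dx":0.263,"dy":-0.133,"dz":0.062,"wz":-0.0312},
{"dx":0.274,"dy":-0.107,"dz":0.062,"wz":-0.0312},
{"dx":0.283,"dy":-0.079,"dz":0.062,"wz":-0.0312},
{"dx":0.290,"dy":-0.051,"dz":0.062,"wz":-0.0312},
{"dx":0.293,"dy":-0.022,"dz":0.062,"wz":-0.0312},
{"dx":0.294,"dy":0.006,"dz":0.062,"wz":-0.0312},
{"dx":0.292,"dy":0.035,"dz":0.062,"wz":-0.0312},
{"dx":0.287,"dy":0.064,"dz":0.062,"wz":-0.0312},
{"dx":0.280,"dy":0.091,"dz":0.062,"wz":-0.0312},
{"dx":0.269,"dy":0.118,"dz":0.062,"wz":-0.0312},
{"dx":0.257,"dy":0.144,"dz":0.062,"wz":-0.0312},
{"dx":0.241,"dy":0.169,"dz":0.062,"wz":-0.0312},
{"dx":0.224,"dy":0.191,"dz":0.062,"wz":-0.0312},
{"dx":0.204,"dy":0.212,"dz":0.062,"wz":-0.0312},
{"dx":0.000,"dy":0.000,"dz":0.204,"wz":-0.0000},
  x 4
```

Call:
apply_moves:
  commands:
    - {"dx":0.248,"dy":-0.158,"dz":0.062,"wz":-0.0312}
    - {"dx":0.263,"dy":-0.133,"dz":0.062,"wz":-0.0312}
    - {"dx":0.274,"dy":-0.107,"dz":0.062,"wz":-0.0312}
    - {"dx":0.283,"dy":-0.079,"dz":0.062,"wz":-0.0312}
    - {"dx":0.29,"dy":-0.051,"dz":0.062,"wz":-0.0312}
    - {"dx":0.293,"dy":-0.022,"dz":0.062,"wz":-0.0312}
    - {"dx":0.294,"dy":0.006,"dz":0.062,"wz":-0.0312}
    - {"dx":0.292,"dy":0.035,"dz":0.062,"wz":-0.0312}
    - {"dx":0.287,"dy":0.064,"dz":0.062,"wz":-0.0312}
    - {"dx":0.28,"dy":0.091,"dz":0.062,"wz":-0.0312}
    - {"dx":0.269,"dy":0.118,"dz":0.062,"wz":-0.0312}
    - {"dx":0.257,"dy":0.144,"dz":0.062,"wz":-0.0312}
    - {"dx":0.241,"dy":0.169,"dz":0.062,"wz":-0.0312}
    - {"dx":0.224,"dy":0.191,"dz":0.062,"wz":-0.0312}
    - {"dx":0.204,"dy":0.212,"dz":0.062,"wz":-0.0312}
    - {"jaw":0.8}
    - {"jaw":0.8}
  grip_force: 50

```text
validation failed for argument at $.co...
```

```bash
python3 - <<'E'
from h import *
rows((.5386,-.1603,.02,105,4))
im=capture("side"); cv2.imwrite("pics/s1.png",cv2.resize(im[110:260,240:440],None,fx=3,fy=3)[:,:,::-1])
E
```

```text
at [ 0.2212 -0.5845  0.2313] 20.73 tilt [-0.     -0.0001] open 0.0854 t 1.7 F [ 0.2 -0.5 -0.9]
{"dx":0.931,"dy":-0.593,"dz":0.440,"wz":-0.1170},
{"dx":1.082,"dy":-0.218,"dz":0.440,"wz":-0.1170},
{"dx":1.088,"dy":0.185,"dz":0.440,"wz":-0.1170},
{"dx":0.949,"dy":0.564,"dz":0.440,"wz":-0.1170},
```

View pics/s1.png

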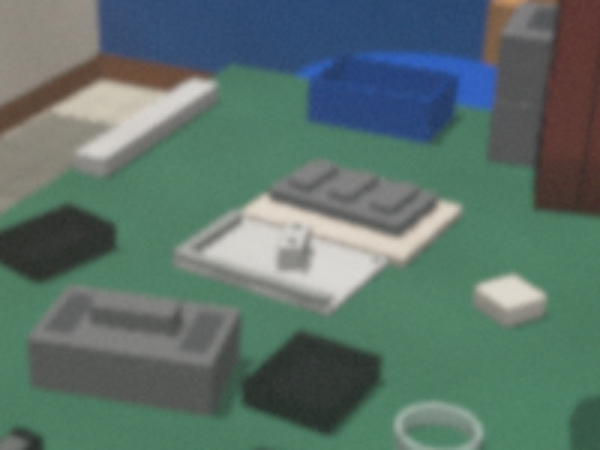

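Call:
apply_moves:
  commands:
    - {"wx":0,"wy":0,"wz":-0.0312,"dx":0.248,"dy":-0.158,"dz":0.062,"jaw":0.8}
    - {"wx":0,"wy":0,"wz":-0.0312,"dx":0.263,"dy":-0.133,"dz":0.062,"jaw":0.8}
    - {"wx":0,"wy":0,"wz":-0.0312,"dx":0.274,"dy":-0.107,"dz":0.062,"jaw":0.8}
    - {"wx":0,"wy":0,"wz":-0.0312,"dx":0.283,"dy":-0.079,"dz":0.062,"jaw":0.8}
    - {"wx":0,"wy":0,"wz":-0.0312,"dx":0.29,"dy":-0.051,"dz":0.062,"jaw":0.8}
    - {"wx":0,"wy":0,"wz":-0.0312,"dx":0.293,"dy":-0.022,"dz":0.062,"jaw":0.8}
    - {"wx":0,"wy":0,"wz":-0.0312,"dx":0.294,"dy":0.006,"dz":0.062,"jaw":0.8}
    - {"wx":0,"wy":0,"wz":-0.0312,"dx":0.292,"dy":0.035,"dz":0.062,"jaw":0.8}
    - {"wx":0,"wy":0,"wz":-0.0312,"dx":0.287,"dy":0.064,"dz":0.062,"jaw":0.8}
    - {"wx":0,"wy":0,"wz":-0.0312,"dx":0.28,"dy":0.091,"dz":0.062,"jaw":0.8}
    - {"wx":0,"wy":0,"wz":-0.0312,"dx":0.269,"dy":0.118,"dz":0.062,"jaw":0.8}
    - {"wx":0,"wy":0,"wz":-0.0312,"dx":0.257,"dy":0.144,"dz":0.062,"jaw":0.8}
    - {"wx":0,"wy":0,"wz":-0.0312,"dx":0.241,"dy":0.169,"dz":0.062,"jaw":0.8}
    - {"wx":0,"wy":0,"wz":-0.0312,"dx":0.224,"dy":0.191,"dz":0.062,"jaw":0.8}
    - {"wx":0,"wy":0,"wz":-0.0312,"dx":0.204,"dy":0.212,"dz":0.062,"jaw":0.8}
    - {"wx":0,"wy":0,"wz":0,"dx":0,"dy":0,"dz":0,"jaw":0.8}
  grip_force: 50

```text
time: 3.08
ee_pos: [0.5404, -0.1553, 0.1184]
orientation: [-1.9, -2.499, -0.003]
force: [-0.2, -0.4, -0.2]
opening: 0.0684
grip_force: 0.0
```

Call:
apply_moves:
  commands:
    - {"wx":0,"wy":0,"wz":0.003,"dx":-0.036,"dy":-0.025,"dz":0.2,"jaw":0.8}
    - {"wx":0,"wy":0,"wz":0,"dx":0,"dy":0,"dz":0.2,"jaw":0.8}
    - {"wx":0,"wy":0,"wz":0,"dx":0,"dy":0,"dz":0.2,"jaw":0.8}
    - {"wx":0,"wy":0,"wz":0,"dx":0,"dy":0,"dz":0.2,"jaw":0.8}
    - {"wx":0,"wy":0,"wz":0,"dx":0,"dy":0,"dz":0,"jaw":0.2}
    - {"wx":0,"wy":0,"wz":0,"dx":0,"dy":0,"dz":0,"jaw":0.2}
    - {"wx":0,"wy":0,"wz":0,"dx":0,"dy":0,"dz":0,"jaw":0.2}
    - {"wx":0,"wy":0,"wz":0,"dx":0,"dy":0,"dz":0,"jaw":0.2}
    - {"wx":0,"wy":0,"wz":0,"dx":0,"dy":0,"dz":0,"jaw":0.2}
    - {"wx":0,"wy":0,"wz":0,"dx":0,"dy":0,"dz":0,"jaw":0.2}

```text
time: 3.92
ee_pos: [0.5379, -0.1661, 0.0255]
orientation: [1.923, 2.48, 0.001]
force: [-0.2, -0.4, 3.2]
opening: 0.0286
grip_force: 52.4
```

```bash
python3 - <<'E'
from h import *
rows((.5379,-.1661,.10,105,3),(.4046,.0884,.10,85,9),(.4046,.0884,.0225,85,4))
E
```

```text
at [ 0.5379 -0.1661  0.0255] 104.43 tilt [ 0.0028 -0.0015] open 0.0286 t 3.92 F [-0.2 -0.4  3.2]
{"dx":0.000,"dy":-0.000,"dz":-0.207,"wz":-0.0011},
  x 3
{"dx":0.260,"dy":-0.058,"dz":-0.000,"wz":0.0123},
{"dx":0.257,"dy":-0.068,"dz":-0.000,"wz":0.0123},
{"dx":0.254,"dy":-0.078,"dz":-0.000,"wz":0.0123},
{"dx":0.251,"dy":-0.088,"dz":-0.000,"wz":0.0123},
{"dx":0.247,"dy":-0.098,"dz":-0.000,"wz":0.0123},
{"dx":0.243,"dy":-0.107,"dz":-0.000,"wz":0.0123},
{"dx":0.239,"dy":-0.117,"dz":-0.000,"wz":0.0123},
{"dx":0.234,"dy":-0.126,"dz":-0.000,"wz":0.0123},
{"dx":0.229,"dy":-0.135,"dz":-0.000,"wz":0.0123},
{"dx":0.000,"dy":0.000,"dz":0.161,"wz":-0.0000},
  x 4
```

Call:
apply_moves:
  commands:
    - {"wx":0,"wy":0,"wz":0,"dx":0,"dy":0,"dz":-0.2,"jaw":0.2}
    - {"wx":0,"wy":0,"wz":0,"dx":0,"dy":0,"dz":-0.2,"jaw":0.2}
    - {"wx":0,"wy":0,"wz":0,"dx":0,"dy":0,"dz":-0.2,"jaw":0.2}
    - {"wx":0,"wy":0,"wz":0.012,"dx":0.26,"dy":-0.058,"dz":0,"jaw":0.2}
    - {"wx":0,"wy":0,"wz":0.012,"dx":0.257,"dy":-0.068,"dz":0,"jaw":0.2}
    - {"wx":0,"wy":0,"wz":0.012,"dx":0.254,"dy":-0.078,"dz":0,"jaw":0.2}
    - {"wx":0,"wy":0,"wz":0.012,"dx":0.251,"dy":-0.088,"dz":0,"jaw":0.2}
    - {"wx":0,"wy":0,"wz":0.012,"dx":0.247,"dy":-0.098,"dz":0,"jaw":0.2}
    - {"wx":0,"wy":0,"wz":0.012,"dx":0.243,"dy":-0.107,"dz":0,"jaw":0.2}
    - {"wx":0,"wy":0,"wz":0.012,"dx":0.239,"dy":-0.117,"dz":0,"jaw":0.2}
    - {"wx":0,"wy":0,"wz":0.012,"dx":0.234,"dy":-0.126,"dz":0,"jaw":0.2}
    - {"wx":0,"wy":0,"wz":0.012,"dx":0.229,"dy":-0.135,"dz":0,"jaw":0.2}
    - {"wx":0,"wy":0,"wz":0,"dx":0,"dy":0,"dz":0,"jaw":0.2}
    - {"wx":0,"wy":0,"wz":0,"dx":0,"dy":0,"dz":0,"jaw":0.2}

```text
time: 5.08
ee_pos: [0.404, 0.0907, 0.096]
orientation: [2.312, 2.126, 0.001]
force: [0.6, -0.4, -1.9]
opening: 0.0283
grip_force: 51.7
```

```bash
python3 - <<'E'
from h import *
rows((.4046,.0884,.0225,85,4))
E
```

```text
at [0.404  0.0907 0.096 ] 85.2 tilt [ 0.0006 -0.0001] open 0.0283 t 5.08 F [ 0.6 -0.4 -1.9]
{"dx":-0.005,"dy":0.002,"dz":0.153,"wz":0.0003},
  x 4
```

Call:
apply_moves:
  commands:
    - {"wx":0,"wy":0,"wz":0,"dx":-0.02,"dy":0,"dz":0.2,"jaw":0.2}
    - {"wx":0,"wy":0,"wz":0,"dx":0,"dy":0,"dz":0.2,"jaw":0.2}
    - {"wx":0,"wy":0,"wz":0,"dx":0,"dy":0,"dz":0.15,"jaw":0.2}
    - {"wx":0,"wy":0,"wz":0,"dx":0,"dy":0,"dz":0.06,"jaw":0.2}
    - {"wx":0,"wy":0,"wz":0,"dx":0,"dy":0,"dz":0,"jaw":0.2}
    - {"wx":0,"wy":0,"wz":0,"dx":0,"dy":0,"dz":0,"jaw":0.2}
    - {"wx":0,"wy":0,"wz":0,"dx":0,"dy":0,"dz":0,"jaw":0.2}

```text
time: 5.67
ee_pos: [0.4055, 0.0868, 0.0234]
orientation: [2.316, 2.121, 0.002]
force: [0.1, 0.2, -1.7]
opening: 0.0288
grip_force: 52.0
```

Call:
apply_moves:
  commands:
    - {"wx":0,"wy":0,"wz":0,"dx":0,"dy":0,"dz":0.015,"jaw":0.2}
    - {"wx":0,"wy":0,"wz":0,"dx":0,"dy":0,"dz":0.01,"jaw":0.2}
    - {"wx":0,"wy":0,"wz":0,"dx":0,"dy":0,"dz":0,"jaw":0.2}
    - {"wx":0,"wy":0,"wz":0,"dx":0,"dy":0,"dz":0,"jaw":0.2}

```text
time: 6.0
ee_pos: [0.4053, 0.0871, 0.0202]
orientation: [2.315, 2.122, 0.002]
force: [0.2, -0.2, 2.5]
opening: 0.0287
grip_force: 52.6
```

Touching. Release and lift, then go to the base.

Call:
apply_moves:
  commands:
    - {"wx":0,"wy":0,"wz":0,"dx":0,"dy":0,"dz":0,"jaw":0.55}
    - {"wx":0,"wy":0,"wz":0,"dx":0,"dy":0,"dz":0,"jaw":0.55}
    - {"wx":0,"wy":0,"wz":0,"dx":0,"dy":0,"dz":0,"jaw":0.55}
    - {"wx":0,"wy":0,"wz":0,"dx":0,"dy":0,"dz":-0.2,"jaw":0.55}
    - {"wx":0,"wy":0,"wz":0,"dx":0,"dy":0,"dz":-0.2,"jaw":0.55}
    - {"wx":0,"wy":0,"wz":0,"dx":0,"dy":0,"dz":-0.25,"jaw":0.55}
    - {"wx":0,"wy":0,"wz":0,"dx":0,"dy":0,"dz":0,"jaw":0.55}
    - {"wx":0,"wy":0,"wz":0,"dx":0,"dy":0,"dz":0,"jaw":0.55}

```text
time: 6.67
ee_pos: [0.4062, 0.0873, 0.0993]
orientation: [2.314, 2.12, 0.006]
force: [-0.5, -0.2, -1.1]
opening: 0.0469
grip_force: 0.0
```

```bash
python3 - <<'E'
from h import *
im=capture("top"); deg=np.degrees
r=trace("top","gauge_mid"); 
for d in r[:2]:
    c=d['centre'];p,e=fit('top',d['region'],'gauge',list(unproj('top',c,.03))+[-.1],.003); print(round(d['confidence'],2),np.round(c),d['region'].sum(),p[:2].round(4),deg(p[2]).round(1),round(e,3))
r=trace("top","base_mid")[0]
p,e=fit('top',r['region'],'base',[.5286,-.3292,-.13],.014); print(p[:2].round(4),deg(p[2]).round(2),round(e,3))
# own mask: dark grey base on white board
g=im.astype(float).mean(2); m=((g<150)&fg(im)).astype(np.uint8); l=cv2.connectedComponents(m)[1]; u=np.round(r['centre']).astype(int); m=l==l[u[1],u[0]]
print(m.sum(),r['region'].sum()); p2,e2=fit('top',m,'base',p,.014); print(p2[:2].round(4),deg(p2[2]).round(2),round(e2,3))
ys=83.93
rows((p2[0],p2[1],.11,90+deg(p2[2]),0),(p2[0],p2[1],.036,90+deg(p2[2]),0))
cv2.imwrite("pics/t2.png",cv2.resize(im[140:340,300:500],None,fx=2.5,fy=2.5)[:,:,::-1])
E
```

```text
[ 0.5284 -0.3288] -7.57 0.066
2872 2752
[ 0.5277 -0.3294] -7.68 0.034
at [0.4035 0.0872 0.0964] 84.99 tilt [-0.0021  0.    ] open 0.0471 t 6.82 F [-1.2  0.4  1.4]
{"dx":-0.281,"dy":0.111,"dz":-0.009,"wz":0.0012},
{"dx":-0.280,"dy":0.112,"dz":-0.009,"wz":0.0012},
{"dx":-0.280,"dy":0.113,"dz":-0.009,"wz":0.0012},
{"dx":-0.279,"dy":0.115,"dz":-0.009,"wz":0.0012},
{"dx":-0.279,"dy":0.116,"dz":-0.009,"wz":0.0012},
{"dx":-0.278,"dy":0.117,"dz":-0.009,"wz":0.0012},
{"dx":-0.278,"dy":0.118,"dz":-0.009,"wz":0.0012},
{"dx":-0.278,"dy":0.119,"dz":-0.009,"wz":0.0012},
{"dx":-0.277,"dy":0.120,"dz":-0.009,"wz":0.0012},
{"dx":-0.277,"dy":0.121,"dz":-0.009,"wz":0.0012},
{"dx":-0.276,"dy":0.122,"dz":-0.009,"wz":0.0012},
{"dx":-0.276,"dy":0.123,"dz":-0.009,"wz":0.0012},
{"dx":0.000,"dy":0.000,"dz":0.206,"wz":-0.0000},
  x 3
```

View pics/t2.png

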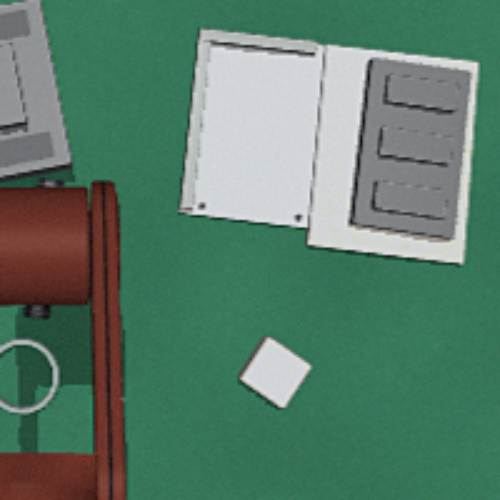

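Call:
apply_moves:
  commands:
    - {"wx":0,"wy":0,"wz":0.001,"dx":-0.281,"dy":0.112,"dz":-0.01,"jaw":0.55}
    - {"wx":0,"wy":0,"wz":0.001,"dx":-0.28,"dy":0.113,"dz":-0.01,"jaw":0.55}
    - {"wx":0,"wy":0,"wz":0.001,"dx":-0.28,"dy":0.113,"dz":-0.01,"jaw":0.55}
    - {"wx":0,"wy":0,"wz":0.001,"dx":-0.279,"dy":0.114,"dz":-0.01,"jaw":0.55}
    - {"wx":0,"wy":0,"wz":0.001,"dx":-0.279,"dy":0.116,"dz":-0.01,"jaw":0.55}
    - {"wx":0,"wy":0,"wz":0.001,"dx":-0.278,"dy":0.117,"dz":-0.01,"jaw":0.55}
    - {"wx":0,"wy":0,"wz":0.001,"dx":-0.278,"dy":0.118,"dz":-0.01,"jaw":0.55}
    - {"wx":0,"wy":0,"wz":0.001,"dx":-0.278,"dy":0.119,"dz":-0.01,"jaw":0.55}
    - {"wx":0,"wy":0,"wz":0.001,"dx":-0.277,"dy":0.12,"dz":-0.01,"jaw":0.55}
    - {"wx":0,"wy":0,"wz":0.001,"dx":-0.277,"dy":0.12,"dz":-0.01,"jaw":0.55}
    - {"wx":0,"wy":0,"wz":0.002,"dx":-0.276,"dy":0.121,"dz":-0.01,"jaw":0.55}
    - {"wx":0,"wy":0,"wz":0.002,"dx":-0.276,"dy":0.122,"dz":-0.01,"jaw":0.55}
    - {"wx":0,"wy":0,"wz":0,"dx":0,"dy":0,"dz":0,"jaw":0.55}
    - {"wx":0,"wy":0,"wz":0,"dx":0,"dy":0,"dz":0,"jaw":0.55}
    - {"wx":0,"wy":0,"wz":0,"dx":0,"dy":0,"dz":0,"jaw":0.55}

```text
time: 8.07
ee_pos: [0.529, -0.3279, 0.1098]
orientation: [-2.36, -2.068, 0.001]
force: [0.8, 1.0, 0.3]
opening: 0.0472
grip_force: 0.0
```

```bash
python3 - <<'E'
from h import *
rows((.5269,-.3294,.037,82.3,3))
r=trace("top","gauge_mid") if capture("top") is not None else 0
for d in r[:2]:
    c=d['centre'];p,e=fit('top',d['region'],'gauge',list(unproj('top',c,.03))+[-.1],.003); print(round(d['confidence'],2),np.round(c),d['region'].sum(),p[:2].round(4),np.degrees(p[2]).round(1),round(e,3))
E
```

```text
at [ 0.529  -0.3279  0.1098] 82.44 tilt [-0.0029  0.0028] open 0.0472 t 8.07 F [0.8 1.  0.3]
{"dx":-0.005,"dy":-0.005,"dz":0.202,"wz":0.0003},
  x 3
0.79 [318. 240.] 239 [0.4035 0.0905] -6.1 0.152
```

Call:
apply_moves:
  commands:
    - {"wx":0,"wy":0,"wz":0,"dx":-0.015,"dy":-0.015,"dz":0.2,"jaw":0.55}
    - {"wx":0,"wy":0,"wz":0,"dx":0,"dy":0,"dz":0.2,"jaw":0.55}
    - {"wx":0,"wy":0,"wz":0,"dx":0,"dy":0,"dz":0.15,"jaw":0.55}
    - {"wx":0,"wy":0,"wz":0,"dx":0,"dy":0,"dz":0.05,"jaw":0.55}
    - {"wx":0,"wy":0,"wz":0,"dx":0,"dy":0,"dz":0,"jaw":0.55}
    - {"wx":0,"wy":0,"wz":0,"dx":0,"dy":0,"dz":0,"jaw":0.2}
    - {"wx":0,"wy":0,"wz":0,"dx":0,"dy":0,"dz":0,"jaw":0.2}
    - {"wx":0,"wy":0,"wz":0,"dx":0,"dy":0,"dz":0,"jaw":0.2}
    - {"wx":0,"wy":0,"wz":0,"dx":0,"dy":0,"dz":0,"jaw":0.2}
    - {"wx":0,"wy":0,"wz":0,"dx":0,"dy":0,"dz":0,"jaw":0.2}
    - {"wx":0,"wy":0,"wz":0,"dx":0,"dy":0,"dz":0,"jaw":0.2}

```text
time: 9.08
ee_pos: [0.529, -0.3308, 0.0413]
orientation: [2.361, 2.07, 0.001]
force: [-0.7, 3.7, 6.6]
opening: 0.03
grip_force: 50.8
```

```bash
python3 - <<'E'
from h import *
import math
g=(.5277,-.3294); c,t=np.cos(STN[2]),np.sin(STN[2])
for n,q in (('vision base',g),('tcp',observe()['ee_pos'])):
    d=np.array(q[:2])-STN[:2]; print(n,'station uv',(c*d[0]+t*d[1]).round(4),(-t*d[0]+c*d[1]).round(4))
rows()
E
```

```text
vision base station uv -0.1008 -0.2409
tcp station uv -0.0994 -0.2421
at [ 0.529  -0.3308  0.0413] 82.47 tilt [ 0.0017 -0.0007] open 0.03 t 9.08 F [-0.7  3.7  6.6]
```

Call:
apply_moves:
  commands:
    - {"wx":0,"wy":0,"wz":0,"dx":0,"dy":0,"dz":-0.015,"jaw":0.2}
    - {"wx":0,"wy":0,"wz":0,"dx":0,"dy":0,"dz":0,"jaw":0.2}
    - {"wx":0,"wy":0,"wz":0,"dx":0,"dy":0,"dz":0,"jaw":0.2}
    - {"wx":0,"wy":0,"wz":0,"dx":0,"dy":0,"dz":0,"jaw":0.2}

```text
time: 9.42
ee_pos: [0.5278, -0.3306, 0.0414]
orientation: [-2.362, -2.07, 0.001]
force: [-0.5, -0.1, -1.8]
opening: 0.0298
grip_force: 49.9
```

```bash
python3 - <<'E'
from h import *
rows((*st(-.103,-.073),.0413,83.93,9))
E
```

```text
at [ 0.5278 -0.3306  0.0414] 82.46 tilt [-0.0006  0.0001] open 0.0298 t 9.42 F [-0.5 -0.1 -1.8]
{"dx":0.156,"dy":-0.006,"dz":0.000,"wz":-0.0009},
{"dx":0.156,"dy":-0.006,"dz":0.000,"wz":-0.0009},
{"dx":0.156,"dy":-0.005,"dz":0.000,"wz":-0.0009},
{"dx":0.157,"dy":-0.005,"dz":0.000,"wz":-0.0009},
{"dx":0.157,"dy":-0.004,"dz":0.000,"wz":-0.0009},
{"dx":0.157,"dy":-0.004,"dz":0.000,"wz":-0.0009},
{"dx":0.157,"dy":-0.004,"dz":0.000,"wz":-0.0009},
{"dx":0.157,"dy":-0.003,"dz":0.000,"wz":-0.0009},
{"dx":0.157,"dy":-0.003,"dz":0.000,"wz":-0.0009},
```

Call:
apply_moves:
  commands:
    - {"wx":0,"wy":0,"wz":-0.001,"dx":0.07,"dy":-0.006,"dz":0,"jaw":0.2}
    - {"wx":0,"wy":0,"wz":-0.001,"dx":0.1,"dy":-0.005,"dz":0,"jaw":0.2}
    - {"wx":0,"wy":0,"wz":-0.001,"dx":0.12,"dy":-0.005,"dz":0,"jaw":0.2}
    - {"wx":0,"wy":0,"wz":-0.001,"dx":0.12,"dy":-0.005,"dz":0,"jaw":0.2}
    - {"wx":0,"wy":0,"wz":-0.001,"dx":0.12,"dy":-0.004,"dz":0,"jaw":0.2}
    - {"wx":0,"wy":0,"wz":-0.001,"dx":0.12,"dy":-0.004,"dz":0,"jaw":0.2}
    - {"wx":0,"wy":0,"wz":-0.001,"dx":0.1,"dy":-0.004,"dz":0,"jaw":0.2}
    - {"wx":0,"wy":0,"wz":-0.001,"dx":0.05,"dy":-0.004,"dz":0,"jaw":0.2}
    - {"wx":0,"wy":0,"wz":0,"dx":0,"dy":0,"dz":0,"jaw":0.2}
    - {"wx":0,"wy":0,"wz":0,"dx":0,"dy":0,"dz":0,"jaw":0.2}
    - {"wx":0,"wy":0,"wz":0,"dx":0,"dy":0,"dz":0,"jaw":0.2}

```text
time: 10.33
ee_pos: [0.5354, -0.2352, 0.0418]
orientation: [2.336, 2.1, -0.0]
force: [0.8, -0.1, -3.6]
opening: 0.0296
grip_force: 49.7
```

```bash
python3 - <<'E'
from h import *
rows((*st(-.103,-.073),.0413,83.93,6))
E
```

```text
at [ 0.5354 -0.2352  0.0418] 83.9 tilt [ 0.0002 -0.0005] open 0.0296 t 10.33 F [ 0.8 -0.1 -3.6]
{"dx":0.102,"dy":0.000,"dz":0.001,"wz":-0.0000},
  x 6
```

Call:
apply_moves:
  commands:
    - {"wx":0,"wy":0,"wz":0,"dx":0.05,"dy":0,"dz":0.006,"jaw":0.2}
    - {"wx":0,"wy":0,"wz":0,"dx":0.1,"dy":0,"dz":0,"jaw":0.2}
    - {"wx":0,"wy":0,"wz":0,"dx":0.12,"dy":0,"dz":0,"jaw":0.2}
    - {"wx":0,"wy":0,"wz":0,"dx":0.12,"dy":0,"dz":0,"jaw":0.2}
    - {"wx":0,"wy":0,"wz":0,"dx":0.12,"dy":0,"dz":0,"jaw":0.2}
    - {"wx":0,"wy":0,"wz":0,"dx":0.07,"dy":0,"dz":0,"jaw":0.2}
    - {"wx":0,"wy":0,"wz":0,"dx":0.03,"dy":0,"dz":0,"jaw":0.2}
    - {"wx":0,"wy":0,"wz":0,"dx":0,"dy":0,"dz":0,"jaw":0.2}
    - {"wx":0,"wy":0,"wz":0,"dx":0,"dy":0,"dz":0,"jaw":0.2}

```text
time: 11.08
ee_pos: [0.5431, -0.1616, 0.0409]
orientation: [2.335, 2.101, -0.0]
force: [-0.1, -0.0, -3.6]
opening: 0.0299
grip_force: 49.7
```

```bash
python3 - <<'E'
from h import *
rows((*st(-.103,-.073),.0353,83.93,2)); print(observe()['torque'])
im=capture("side"); cv2.imwrite("pics/s3.png",cv2.resize(im[110:260,260:440],None,fx=3.3,fy=3.3,interpolation=cv2.INTER_CUBIC)[:,:,::-1])
E
```

```text
at [ 0.5431 -0.1616  0.0409] 83.96 tilt [-0.0002 -0.0002] open 0.0299 t 11.08 F [-0.1 -0.  -3.6]
{"dx":-0.002,"dy":0.001,"dz":0.023,"wz":0.0001},
  x 2
[-0.02327032 -0.00755408 -0.02991034]
```

View pics/s3.png

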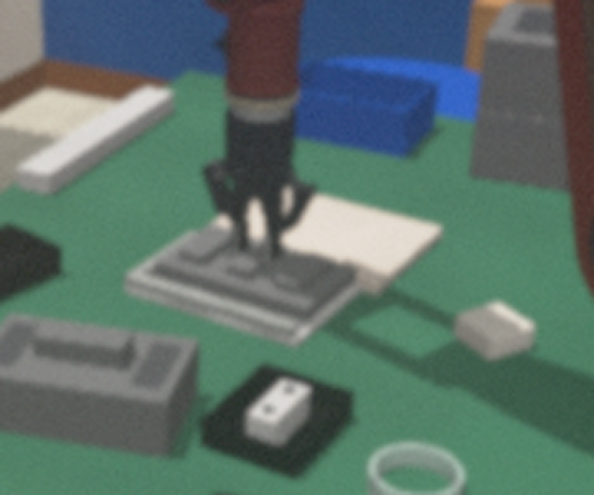

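Call:
apply_moves:
  commands:
    - {"wx":0,"wy":0,"wz":0,"dx":0,"dy":0,"dz":0.025,"jaw":0.2}
    - {"wx":0,"wy":0,"wz":0,"dx":0,"dy":0,"dz":0.02,"jaw":0.2}
    - {"wx":0,"wy":0,"wz":0,"dx":0,"dy":0,"dz":0,"jaw":0.2}
    - {"wx":0,"wy":0,"wz":0,"dx":0,"dy":0,"dz":0,"jaw":0.2}
    - {"wx":0,"wy":0,"wz":0,"dx":0,"dy":0,"dz":0,"jaw":0.2}

```text
time: 11.55
ee_pos: [0.5429, -0.1622, 0.0354]
orientation: [-2.337, -2.1, 0.0]
force: [0.4, -0.2, -3.6]
opening: 0.03
grip_force: 49.7
```

Call:
apply_moves:
  commands:
    - {"wx":0,"wy":0,"wz":0,"dx":0,"dy":0,"dz":0.006,"jaw":0.2}
    - {"wx":0,"wy":0,"wz":0,"dx":0,"dy":0,"dz":0,"jaw":0.2}
    - {"wx":0,"wy":0,"wz":0,"dx":0.03,"dy":0,"dz":0,"jaw":0.2}
    - {"wx":0,"wy":0,"wz":0,"dx":0.04,"dy":0,"dz":0,"jaw":0.2}
    - {"wx":0,"wy":0,"wz":0,"dx":0.03,"dy":0,"dz":0,"jaw":0.2}
    - {"wx":0,"wy":0,"wz":0,"dx":0,"dy":0,"dz":0,"jaw":0.2}
    - {"wx":0,"wy":0,"wz":0,"dx":0,"dy":0,"dz":0,"jaw":0.2}

```text
time: 12.13
ee_pos: [0.5451, -0.1494, 0.0353]
orientation: [2.335, 2.1, 0.002]
force: [0.4, 0.6, 1.8]
opening: 0.03
grip_force: 50.4
```

Call:
apply_moves:
  commands:
    - {"wx":0,"wy":0,"wz":0,"dx":0.012,"dy":0,"dz":0,"jaw":0.2}
    - {"wx":0,"wy":0,"wz":0,"dx":0.012,"dy":0,"dz":0,"jaw":0.2}
    - {"wx":0,"wy":0,"wz":0,"dx":0.012,"dy":0,"dz":0,"jaw":0.2}
    - {"wx":0,"wy":0,"wz":0,"dx":0,"dy":0,"dz":0,"jaw":0.2}
    - {"wx":0,"wy":0,"wz":0,"dx":0,"dy":0,"dz":0,"jaw":0.2}

```text
time: 12.55
ee_pos: [0.5453, -0.1462, 0.0353]
orientation: [2.335, 2.1, 0.0]
force: [0.9, -4.4, 2.7]
opening: 0.0302
grip_force: 50.5
```

Call:
apply_moves:
  commands:
    - {"wx":0,"wy":0,"wz":0,"dx":0.003,"dy":0.015,"dz":0,"jaw":0.2}
    - {"wx":0,"wy":0,"wz":0,"dx":0.003,"dy":0.015,"dz":0,"jaw":0.2}
    - {"wx":0,"wy":0,"wz":0,"dx":0,"dy":0.015,"dz":0,"jaw":0.2}
    - {"wx":0,"wy":0,"wz":0,"dx":0,"dy":0.01,"dz":0,"jaw":0.2}
    - {"wx":0,"wy":0,"wz":0,"dx":0,"dy":0,"dz":0,"jaw":0.2}
    - {"wx":0,"wy":0,"wz":0,"dx":0,"dy":0,"dz":0,"jaw":0.2}
    - {"wx":0,"wy":0,"wz":0,"dx":0,"dy":0,"dz":0,"jaw":0.2}

```text
time: 13.13
ee_pos: [0.5457, -0.1462, 0.0352]
orientation: [-2.329, -2.095, 0.015]
force: [-25.7, -6.1, 25.7]
opening: 0.0298
grip_force: 52.8
```

Call:
apply_moves:
  commands:
    - {"wx":0,"wy":0,"wz":0,"dx":0,"dy":-0.025,"dz":0,"jaw":0.2}
    - {"wx":0,"wy":0,"wz":0,"dx":0,"dy":-0.015,"dz":0,"jaw":0.2}
    - {"wx":0,"wy":0,"wz":0,"dx":0,"dy":0,"dz":0,"jaw":0.2}
    - {"wx":0,"wy":0,"wz":0,"dx":0,"dy":0,"dz":0,"jaw":0.2}

```text
time: 13.47
ee_pos: [0.5455, -0.1462, 0.0353]
orientation: [-2.336, -2.1, 0.004]
force: [-6.1, -7.9, 9.3]
opening: 0.0296
grip_force: 51.1
```

```bash
python3 - <<'E'
from h import *
rows(); im=capture("side"); a=cv2.resize(im[155:235,290:400],None,fx=5,fy=5,interpolation=cv2.INTER_CUBIC)
im2=capture("top"); b=cv2.resize(im2[130:250,360:480],None,fx=3.33,fy=3.33,interpolation=cv2.INTER_CUBIC)
o=np.zeros((400+400,550,3),np.uint8); o[:400]=a; o[400:,:b.shape[1]]=b[:400]
cv2.imwrite("pics/s4.png",cv2.resize(o[:,:,::-1],None,fx=.75,fy=.75))
m=trace("side","base_mid")
E
```

```text
at [ 0.5455 -0.1462  0.0353] 83.92 tilt [-0.0024 -0.0013] open 0.0296 t 13.47 F [-6.1 -7.9  9.3]
```

View pics/s4.png

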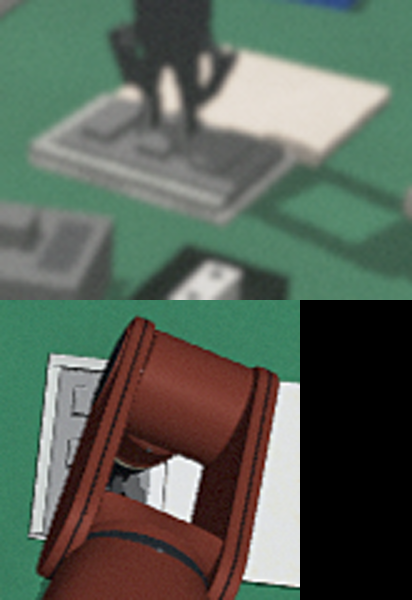

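Call:
apply_moves:
  commands:
    - {"wx":0,"wy":0,"wz":0,"dx":-0.005,"dy":-0.01,"dz":0,"jaw":0.2}
    - {"wx":0,"wy":0,"wz":0,"dx":0,"dy":0,"dz":0,"jaw":0.5}
    - {"wx":0,"wy":0,"wz":0,"dx":0,"dy":0,"dz":0,"jaw":0.5}
    - {"wx":0,"wy":0,"wz":0,"dx":0,"dy":0,"dz":0,"jaw":0.5}
    - {"wx":0,"wy":0,"wz":0,"dx":0,"dy":0,"dz":-0.2,"jaw":0.5}
    - {"wx":0,"wy":0,"wz":0,"dx":0,"dy":0,"dz":-0.3,"jaw":0.5}
    - {"wx":0,"wy":0,"wz":0,"dx":0,"dy":0,"dz":-0.3,"jaw":0.5}
    - {"wx":0,"wy":0,"wz":0,"dx":0.2,"dy":-0.2,"dz":0,"jaw":0.5}
    - {"wx":0,"wy":0,"wz":0,"dx":0.25,"dy":-0.2,"dz":0,"jaw":0.5}
    - {"wx":0,"wy":0,"wz":0,"dx":0.25,"dy":-0.2,"dz":0,"jaw":0.5}
    - {"wx":0,"wy":0,"wz":0,"dx":0.25,"dy":-0.2,"dz":0,"jaw":0.5}
    - {"wx":0,"wy":0,"wz":0,"dx":0.25,"dy":-0.2,"dz":0,"jaw":0.5}
    - {"wx":0,"wy":0,"wz":0,"dx":0.25,"dy":0,"dz":0,"jaw":0.5}
    - {"wx":0,"wy":0,"wz":0,"dx":0.25,"dy":0,"dz":0,"jaw":0.5}
    - {"wx":0,"wy":0,"wz":0,"dx":0.25,"dy":0,"dz":0,"jaw":0.5}
    - {"wx":0,"wy":0,"wz":0,"dx":0.1,"dy":0,"dz":0,"jaw":0.5}
    - {"wx":0,"wy":0,"wz":0,"dx":0,"dy":0,"dz":0,"jaw":0.5}

```text
time: 15.03
ee_pos: [0.4515, 0.1146, 0.1306]
orientation: [-2.331, -2.103, -0.0]
force: [0.2, -0.5, -0.1]
opening: 0.0425
grip_force: 0.0
```

```bash
cat >> h.py <<'E'
def basefit(im,seed,z=.008,name='base',p0=None):
    g=im.astype(float).mean(2); m=((g<150)&fg(im)).astype(np.uint8); l=cv2.connectedComponents(m,connectivity=4)[1]; m=l==l[seed[1],seed[0]]
    return fit('top',m,name,p0,z),m
def tostn(q):
    c,t=np.cos(STN[2]),np.sin(STN[2]); d=np.array(q[:2])-STN[:2]; return np.array([c*d[0]+t*d[1],-t*d[0]+c*d[1]])
E
python3 - <<'E'
from h import *
rows(); im=capture("top"); x,y=st(-.1,-.06); r=trace("top","base_mid"); 
for d in r[:2]:
  p,e=fit('top',d['region'],'base',[x,y,STN[2]],.008); print(d['region'].sum(),tostn(p).round(4),np.degrees(p[2]).round(2),round(e,3))
(p,e),m=basefit(im,np.round(r[0]['centre']).astype(int),p0=[x,y,STN[2]]); print(m.sum(),tostn(p).round(4),np.degrees(p[2]).round(2),round(e,3))
b=im[135:245,365:500].copy(); b=cv2.resize(b,None,fx=5,fy=5,interpolation=cv2.INTER_CUBIC)
cv2.imwrite("pics/t5.png",b[:,:,::-1])
E
```

```text
at [0.4515 0.1146 0.1306] 84.12 tilt [-0.0009  0.0013] open 0.0425 t 15.03 F [ 0.2 -0.5 -0.1]
2637 [-0.1046 -0.0569] -6.4 0.054
2625 [-0.1003 -0.0568] -6.22 0.128
```

View pics/t5.png

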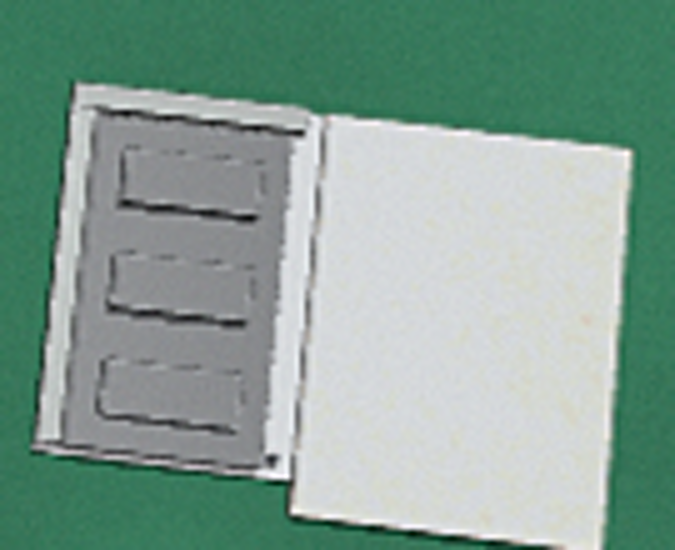

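```bash
python3 - <<'E'
from h import *
im=capture("top"); S5=8; x0,y0=372,148
b=cv2.resize(im[y0:y0+90,x0:x0+75],None,fx=S5,fy=S5,interpolation=cv2.INTER_CUBIC)
def line(P,col):
    q=(proj('top',P)-[x0,y0]+.5)*S5-.5
    cv2.polylines(b,[np.round(q).astype(np.int32)],True,col,1,cv2.LINE_AA)
def rect(x0,x1,y0,y1,z): return place(np.array([[x0,y0,z],[x1,y0,z],[x1,y1,z],[x0,y1,z]])/1000.,STN,.008)
line(rect(-196,0,-116,0,20),(255,0,0))
line(rect(0,14,-125,14,14),(0,0,255)); line(rect(-200,14,0,14,14),(0,0,255)); line(rect(-206,14,-138,14,0),(255,0,255))
cv2.imwrite("pics/t6.png",b[:,:,::-1])
ims=capture("side"); r=trace("side","base_mid")[0]; x,y=st(-.1,-.06)
p,e=fit('side',r['region'],'base',[x,y,STN[2]],.008); print('side base',tostn(p).round(4),np.degrees(p[2]).round(2),round(e,3))
E
```

```text
side base [-0.098  -0.0755] -6.04 0.791
```

View pics/t6.png

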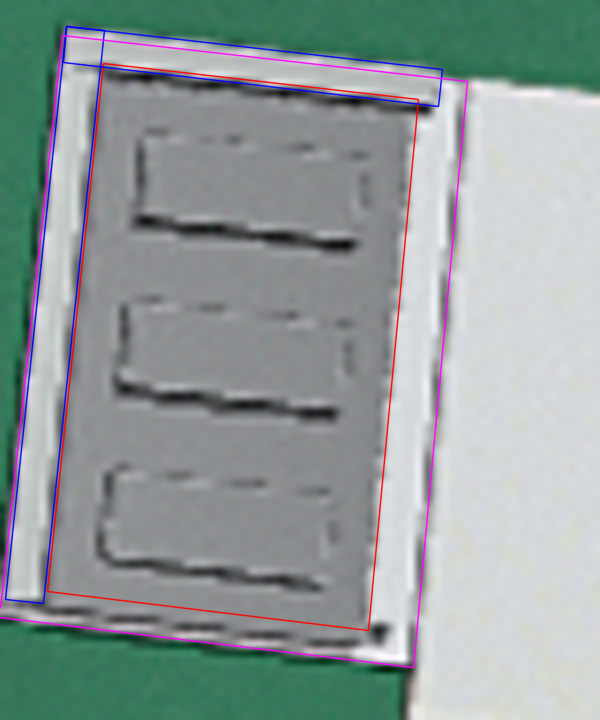

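```bash
python3 - <<'E'
from h import *
rows((*st(-.230,-.058),.10,83.93,0),(*st(-.230,-.058),.016,83.93,3))
E
```

```text
at [0.4519 0.111  0.1306] 83.85 tilt [-0.0007 -0.0001] open 0.0426 t 15.28 F [-0.1  0.8 -0.9]
{"dx":-0.294,"dy":-0.008,"dz":0.036,"wz":-0.0001},
  x 7
{"dx":0.000,"dy":0.000,"dz":0.233,"wz":-0.0000},
  x 3
```

Call:
apply_moves:
  commands:
    - {"wx":0,"wy":0,"wz":0,"dx":-0.294,"dy":-0.008,"dz":0.036,"jaw":0}
    - {"wx":0,"wy":0,"wz":0,"dx":-0.294,"dy":-0.008,"dz":0.036,"jaw":0}
    - {"wx":0,"wy":0,"wz":0,"dx":-0.294,"dy":-0.008,"dz":0.036,"jaw":0}
    - {"wx":0,"wy":0,"wz":0,"dx":-0.294,"dy":-0.008,"dz":0.036,"jaw":0}
    - {"wx":0,"wy":0,"wz":0,"dx":-0.294,"dy":-0.008,"dz":0.036,"jaw":0}
    - {"wx":0,"wy":0,"wz":0,"dx":-0.294,"dy":-0.008,"dz":0.036,"jaw":0}
    - {"wx":0,"wy":0,"wz":0,"dx":-0.294,"dy":-0.008,"dz":0.036,"jaw":0}
    - {"wx":0,"wy":0,"wz":0,"dx":0,"dy":0,"dz":0.24,"jaw":0}
    - {"wx":0,"wy":0,"wz":0,"dx":0,"dy":0,"dz":0.24,"jaw":0}
    - {"wx":0,"wy":0,"wz":0,"dx":0,"dy":0,"dz":0.2,"jaw":0}
    - {"wx":0,"wy":0,"wz":0,"dx":0,"dy":0,"dz":0,"jaw":0}
    - {"wx":0,"wy":0,"wz":0,"dx":0,"dy":0,"dz":0,"jaw":0}
    - {"wx":0,"wy":0,"wz":0,"dx":0,"dy":0,"dz":0,"jaw":0}

```text
time: 16.37
ee_pos: [0.4199, -0.1339, 0.0202]
orientation: [2.336, 2.099, 0.001]
force: [-0.3, 0.0, -0.6]
opening: 0.0001
grip_force: 0.0
```

```bash
python3 - <<'E'
from h import *
rows(); print(tostn(observe()['ee_pos']))
E
```

```text
at [ 0.4199 -0.1339  0.0202] 83.87 tilt [ 0.0011 -0.0006] open 0.0001 t 16.37 F [-0.3  0.  -0.6]
[-0.22864794 -0.05786728]
```

Push in +u by stages.

Call:
apply_moves:
  commands:
    - {"wx":0,"wy":0,"wz":0,"dx":0,"dy":0.03,"dz":0.02,"jaw":0}
    - {"wx":0,"wy":0,"wz":0,"dx":0,"dy":0.03,"dz":0,"jaw":0}
    - {"wx":0,"wy":0,"wz":0,"dx":0,"dy":0.025,"dz":0,"jaw":0}
    - {"wx":0,"wy":0,"wz":0,"dx":0,"dy":0.025,"dz":0,"jaw":0}
    - {"wx":0,"wy":0,"wz":0,"dx":0,"dy":0.02,"dz":0,"jaw":0}
    - {"wx":0,"wy":0,"wz":0,"dx":0,"dy":0,"dz":0,"jaw":0}
    - {"wx":0,"wy":0,"wz":0,"dx":0,"dy":0,"dz":0,"jaw":0}

```text
time: 16.95
ee_pos: [0.435, -0.1348, 0.0169]
orientation: [2.336, 2.101, -0.0]
force: [-1.3, -0.4, 3.9]
opening: 0.0001
grip_force: 1.6
```

Call:
apply_moves:
  commands:
    - {"wx":0,"wy":0,"wz":0,"dx":0,"dy":0.015,"dz":-0.01,"jaw":0}
    - {"wx":0,"wy":0,"wz":0,"dx":0,"dy":0.015,"dz":0,"jaw":0}
    - {"wx":0,"wy":0,"wz":0,"dx":0,"dy":0,"dz":0,"jaw":0}
    - {"wx":0,"wy":0,"wz":0,"dx":0,"dy":0,"dz":0,"jaw":0}

```text
time: 17.28
ee_pos: [0.4382, -0.135, 0.0175]
orientation: [-2.336, -2.1, 0.0]
force: [-2.0, 0.2, 0.3]
opening: -0.0001
grip_force: 0.8
```

```bash
python3 - <<'E'
from h import *
rows(); print(tostn(observe()['ee_pos']))
E
```

```text
at [ 0.4382 -0.135   0.0175] 83.91 tilt [-0.0004  0.0003] open -0.0001 t 17.28 F [-2.   0.2  0.3]
[-0.21032419 -0.05705198]
```

Call:
apply_moves:
  commands:
    - {"wx":0,"wy":0,"wz":0,"dx":0,"dy":0.012,"dz":0,"jaw":0}
    - {"wx":0,"wy":0,"wz":0,"dx":0,"dy":0.012,"dz":0,"jaw":0}
    - {"wx":0,"wy":0,"wz":0,"dx":0,"dy":0.012,"dz":0,"jaw":0}
    - {"wx":0,"wy":0,"wz":0,"dx":0,"dy":0,"dz":0,"jaw":0}
    - {"wx":0,"wy":0,"wz":0,"dx":0,"dy":0,"dz":0,"jaw":0}

```text
time: 17.7
ee_pos: [0.4414, -0.1353, 0.0174]
orientation: [-2.334, -2.099, 0.003]
force: [-8.1, 0.4, 3.4]
opening: -0.0001
grip_force: 4.0
```

```bash
python3 - <<'E'
from h import *
rows(); print(tostn(observe()['ee_pos']))
im=capture("top"); r=trace("top","base_mid")
for d in r[:1]:
  p,e=fit('top',d['region'],'base',[*st(-.1,-.06),STN[2]],.008); print(d['region'].sum(),tostn(p).round(4),np.degrees(p[2]).round(2),round(e,3))
E
```

```text
at [ 0.4414 -0.1353  0.0174] 83.93 tilt [-0.0032  0.0009] open -0.0001 t 17.7 F [-8.1  0.4  3.4]
[-0.20716425 -0.05701457]
1888 [-0.0982 -0.0569] -5.97 0.472
```

```bash
python3 - <<'E'
from h import *
s=observe()['ee_pos']; a=st(-.215,-.057)
rows((*a,.0174,83.93,1),(*st(-.215,-.10),.075,83.93,2),(*st(-.098,-.145),.075,83.93,4),(*st(-.098,-.145),.020,83.93,3))
E
```

```text
at [ 0.4413 -0.1353  0.0174] 83.93 tilt [-0.0032  0.0009] open 0.0 t 17.8 F [-7.6 -0.   3.7]
{"dx":-0.000,"dy":-0.065,"dz":-0.000,"wz":-0.0000},
  x 1
{"dx":-0.179,"dy":-0.000,"dz":-0.240,"wz":-0.0000},
  x 2
{"dx":-0.094,"dy":0.244,"dz":-0.000,"wz":-0.0000},
  x 4
{"dx":0.000,"dy":0.000,"dz":0.153,"wz":-0.0000},
  x 3
```

Call:
apply_moves:
  commands:
    - {"wx":0,"wy":0,"wz":0,"dx":0,"dy":-0.085,"dz":0,"jaw":0}
    - {"wx":0,"wy":0,"wz":0,"dx":0,"dy":0,"dz":-0.24,"jaw":0}
    - {"wx":0,"wy":0,"wz":0,"dx":-0.18,"dy":0,"dz":-0.24,"jaw":0}
    - {"wx":0,"wy":0,"wz":0,"dx":-0.18,"dy":0,"dz":0,"jaw":0}
    - {"wx":0,"wy":0,"wz":0,"dx":-0.094,"dy":0.244,"dz":0,"jaw":0}
    - {"wx":0,"wy":0,"wz":0,"dx":-0.094,"dy":0.244,"dz":0,"jaw":0}
    - {"wx":0,"wy":0,"wz":0,"dx":-0.094,"dy":0.244,"dz":0,"jaw":0}
    - {"wx":0,"wy":0,"wz":0,"dx":-0.094,"dy":0.244,"dz":0,"jaw":0}
    - {"wx":0,"wy":0,"wz":0,"dx":0,"dy":0,"dz":0.15,"jaw":0}
    - {"wx":0,"wy":0,"wz":0,"dx":0,"dy":0,"dz":0.15,"jaw":0}
    - {"wx":0,"wy":0,"wz":0,"dx":0,"dy":0,"dz":0.12,"jaw":0}
    - {"wx":0,"wy":0,"wz":0,"dx":0,"dy":0,"dz":0,"jaw":0}
    - {"wx":0,"wy":0,"wz":0,"dx":0,"dy":0,"dz":0,"jaw":0}
    - {"wx":0,"wy":0,"wz":0,"dx":0,"dy":0,"dz":0,"jaw":0}

```text
time: 18.97
ee_pos: [0.5406, -0.2352, 0.0261]
orientation: [2.335, 2.099, 0.001]
force: [-0.3, -0.5, 0.2]
opening: 0.0001
grip_force: 0.0
```

```bash
python3 - <<'E'
from h import *
rows(); print(tostn(observe()['ee_pos']))
E
```

```text
at [ 0.5406 -0.2352  0.0261] 83.91 tilt [ 0.0017 -0.0009] open 0.0001 t 18.97 F [-0.3 -0.5  0.2]
[-0.09794938 -0.14590367]
```

Call:
apply_moves:
  commands:
    - {"wx":0,"wy":0,"wz":0,"dx":0.05,"dy":0,"dz":0.04,"jaw":0}
    - {"wx":0,"wy":0,"wz":0,"dx":0.05,"dy":0,"dz":0,"jaw":0}
    - {"wx":0,"wy":0,"wz":0,"dx":0.03,"dy":0,"dz":0,"jaw":0}
    - {"wx":0,"wy":0,"wz":0,"dx":0.03,"dy":0,"dz":0,"jaw":0}
    - {"wx":0,"wy":0,"wz":0,"dx":0.015,"dy":0,"dz":0,"jaw":0}
    - {"wx":0,"wy":0,"wz":0,"dx":0,"dy":0,"dz":0,"jaw":0}
    - {"wx":0,"wy":0,"wz":0,"dx":0,"dy":0,"dz":0,"jaw":0}

```text
time: 19.55
ee_pos: [0.5419, -0.2158, 0.0209]
orientation: [2.333, 2.099, -0.003]
force: [-1.9, -8.1, -1.0]
opening: 0.0
grip_force: 4.0
```

```bash
python3 - <<'E'
from h import *
rows((*st(-.098,-.135),.0209,83.93,1),(*st(-.098,-.135),.07,83.93,2),(*st(-.0965,-.057),.07,83.93,3),(*st(-.0965,-.057),.038,83.93,2))
E
```

```text
at [ 0.5419 -0.2158  0.0209] 83.95 tilt [ 0.0005 -0.0038] open 0.0 t 19.55 F [-1.9 -8.1 -1. ]
{"dx":-0.072,"dy":0.006,"dz":-0.000,"wz":0.0001},
  x 1
{"dx":0.000,"dy":0.000,"dz":-0.205,"wz":-0.0000},
  x 2
{"dx":0.217,"dy":0.004,"dz":-0.000,"wz":-0.0000},
  x 3
{"dx":0.000,"dy":0.000,"dz":0.133,"wz":-0.0000},
  x 2
```

Call:
apply_moves:
  commands:
    - {"wx":0,"wy":0,"wz":0,"dx":-0.09,"dy":0.006,"dz":0,"jaw":0}
    - {"wx":0,"wy":0,"wz":0,"dx":0,"dy":0,"dz":-0.2,"jaw":0.5}
    - {"wx":0,"wy":0,"wz":0,"dx":0,"dy":0,"dz":-0.2,"jaw":0.5}
    - {"wx":0,"wy":0,"wz":0,"dx":0.217,"dy":0.006,"dz":0,"jaw":0.5}
    - {"wx":0,"wy":0,"wz":0,"dx":0.217,"dy":0.004,"dz":0,"jaw":0.5}
    - {"wx":0,"wy":0,"wz":0,"dx":0.217,"dy":0.004,"dz":0,"jaw":0.5}
    - {"wx":0,"wy":0,"wz":0,"dx":0,"dy":0,"dz":0,"jaw":0.5}
    - {"wx":0,"wy":0,"wz":0,"dx":0,"dy":0,"dz":0.13,"jaw":0.5}
    - {"wx":0,"wy":0,"wz":0,"dx":0,"dy":0,"dz":0.12,"jaw":0.5}
    - {"wx":0,"wy":0,"wz":0,"dx":0,"dy":0,"dz":0,"jaw":0.5}
    - {"wx":0,"wy":0,"wz":0,"dx":0,"dy":0,"dz":0,"jaw":0.2}
    - {"wx":0,"wy":0,"wz":0,"dx":0,"dy":0,"dz":0,"jaw":0.2}
    - {"wx":0,"wy":0,"wz":0,"dx":0,"dy":0,"dz":0,"jaw":0.2}
    - {"wx":0,"wy":0,"wz":0,"dx":0,"dy":0,"dz":0,"jaw":0.2}
    - {"wx":0,"wy":0,"wz":0,"dx":0,"dy":0,"dz":0,"jaw":0.2}
  grip_force: 25

```text
time: 20.8
ee_pos: [0.5513, -0.1474, 0.0384]
orientation: [2.336, 2.1, -0.0]
force: [-0.5, -0.1, -3.9]
opening: 0.0302
grip_force: 25.1
```

```bash
python3 - <<'E'
from h import *
rows(); print(tostn(observe()['ee_pos']))
E
```

```text
at [ 0.5513 -0.1474  0.0384] 83.9 tilt [ 0.     -0.0001] open 0.0302 t 20.8 F [-0.5 -0.1 -3.9]
[-0.09653421 -0.05745443]
```

Call:
apply_moves:
  commands:
    - {"wx":0,"wy":0,"wz":0,"dx":0,"dy":0,"dz":0,"jaw":0.5}
    - {"wx":0,"wy":0,"wz":0,"dx":0,"dy":0,"dz":0,"jaw":0.5}
    - {"wx":0,"wy":0,"wz":0,"dx":0,"dy":0,"dz":0,"jaw":0.5}
    - {"wx":0,"wy":0,"wz":0,"dx":0,"dy":0,"dz":0,"jaw":0.5}
    - {"wx":0,"wy":0,"wz":0,"dx":0,"dy":0,"dz":-0.3,"jaw":0.5}
    - {"wx":0,"wy":0,"wz":0,"dx":0,"dy":0,"dz":-0.3,"jaw":0.5}
    - {"wx":0,"wy":0,"wz":0,"dx":0,"dy":0,"dz":-0.3,"jaw":0.5}
    - {"wx":0,"wy":0,"wz":0,"dx":0,"dy":0,"dz":0,"jaw":0.6}
    - {"wx":0,"wy":0,"wz":0,"dx":0,"dy":0,"dz":0,"jaw":0.6}

```text
time: 21.55
ee_pos: [0.5538, -0.1482, 0.15]
orientation: [2.331, 2.096, 0.005]
force: [0.8, -0.2, -0.8]
opening: 0.0512
grip_force: 0.0
```

```bash
python3 - <<'E'
from h import *
im=capture("top")
rows((.3752,.2702,.145,102.8,13),(.3752,.2702,.005,102.8,5))
E
```

```text
at [ 0.5522 -0.1475  0.1475] 83.91 tilt [ 0.0026 -0.001 ] open 0.0512 t 21.6 F [-1.3 -0.5 -0.5]
{"dx":0.254,"dy":-0.141,"dz":0.002,"wz":-0.0081},
{"dx":0.258,"dy":-0.135,"dz":0.002,"wz":-0.0081},
{"dx":0.261,"dy":-0.128,"dz":0.002,"wz":-0.0081},
{"dx":0.264,"dy":-0.121,"dz":0.002,"wz":-0.0081},
{"dx":0.267,"dy":-0.115,"dz":0.002,"wz":-0.0081},
{"dx":0.270,"dy":-0.108,"dz":0.002,"wz":-0.0081},
{"dx":0.273,"dy":-0.101,"dz":0.002,"wz":-0.0081},
{"dx":0.275,"dy":-0.094,"dz":0.002,"wz":-0.0081},
{"dx":0.277,"dy":-0.087,"dz":0.002,"wz":-0.0081},
{"dx":0.280,"dy":-0.080,"dz":0.002,"wz":-0.0081},
{"dx":0.282,"dy":-0.073,"dz":0.002,"wz":-0.0081},
{"dx":0.283,"dy":-0.066,"dz":0.002,"wz":-0.0081},
{"dx":0.285,"dy":-0.059,"dz":0.002,"wz":-0.0081},
{"dx":0.000,"dy":0.000,"dz":0.233,"wz":-0.0000},
  x 5
```

Call:
apply_moves:
  commands:
    - {"wx":0,"wy":0,"wz":-0.008,"dx":0.254,"dy":-0.141,"dz":0,"jaw":0.6}
    - {"wx":0,"wy":0,"wz":-0.008,"dx":0.258,"dy":-0.135,"dz":0,"jaw":0.6}
    - {"wx":0,"wy":0,"wz":-0.008,"dx":0.261,"dy":-0.128,"dz":0,"jaw":0.6}
    - {"wx":0,"wy":0,"wz":-0.008,"dx":0.264,"dy":-0.121,"dz":0,"jaw":0.6}
    - {"wx":0,"wy":0,"wz":-0.008,"dx":0.267,"dy":-0.115,"dz":0,"jaw":0.6}
    - {"wx":0,"wy":0,"wz":-0.008,"dx":0.27,"dy":-0.108,"dz":0,"jaw":0.6}
    - {"wx":0,"wy":0,"wz":-0.008,"dx":0.273,"dy":-0.101,"dz":0,"jaw":0.6}
    - {"wx":0,"wy":0,"wz":-0.008,"dx":0.275,"dy":-0.094,"dz":0,"jaw":0.6}
    - {"wx":0,"wy":0,"wz":-0.008,"dx":0.277,"dy":-0.087,"dz":0,"jaw":0.6}
    - {"wx":0,"wy":0,"wz":-0.008,"dx":0.28,"dy":-0.08,"dz":0,"jaw":0.6}
    - {"wx":0,"wy":0,"wz":-0.008,"dx":0.282,"dy":-0.073,"dz":0,"jaw":0.6}
    - {"wx":0,"wy":0,"wz":-0.008,"dx":0.283,"dy":-0.066,"dz":0,"jaw":0.6}
    - {"wx":0,"wy":0,"wz":-0.009,"dx":0.285,"dy":-0.059,"dz":0,"jaw":0.6}
    - {"wx":0,"wy":0,"wz":0,"dx":0,"dy":0,"dz":0.3,"jaw":0.6}
    - {"wx":0,"wy":0,"wz":0,"dx":0,"dy":0,"dz":0.3,"jaw":0.6}
    - {"wx":0,"wy":0,"wz":0,"dx":0,"dy":0,"dz":0,"jaw":0.6}
    - {"wx":0,"wy":0,"wz":0,"dx":0,"dy":0,"dz":0,"jaw":0.6}

```text
time: 23.02
ee_pos: [0.3718, 0.2693, 0.0714]
orientation: [-1.957, -2.453, 0.012]
force: [0.2, -0.3, -0.1]
opening: 0.0513
grip_force: 0.0
```

```bash
python3 - <<'E'
from h import *
rows((.3752,.2702,.006,102.8,3))
im=capture("top")
r=trace("top","base_mid")[0]; p,e=fit('top',r['region'],'base',[*st(-.1,-.06),STN[2]],.008); print(r['region'].sum(),p[:2].round(4),tostn(p).round(4),np.degrees(p[2]).round(2),round(e,3))
S5=8; x0,y0=372,148
b=cv2.resize(im[y0:y0+75,x0:x0+70],None,fx=S5,fy=S5,interpolation=cv2.INTER_CUBIC)
cv2.imwrite("pics/t7.png",b[:,:,::-1])
E
```

```text
at [0.3718 0.2693 0.0714] 102.83 tilt [-0.0074 -0.0037] open 0.0513 t 23.02 F [ 0.2 -0.3 -0.1]
{"dx":0.000,"dy":0.010,"dz":0.182,"wz":0.0001},
  x 3
2617 [ 0.5488 -0.1475] [-0.099  -0.0578] -6.08 0.063
```

View pics/t7.png

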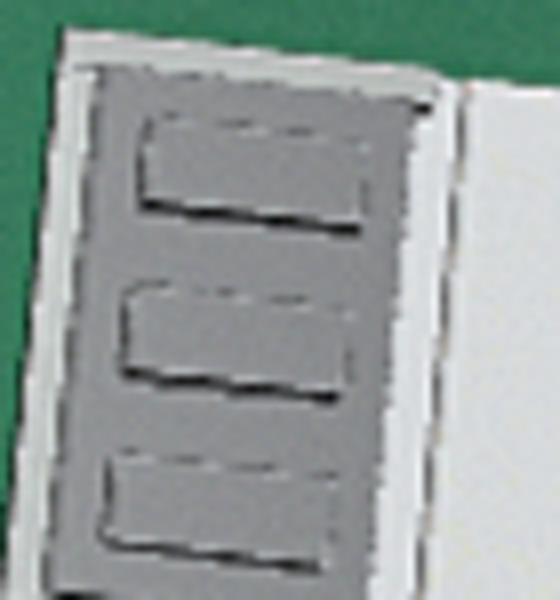

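Call:
apply_moves:
  commands:
    - {"wx":0,"wy":0,"wz":0,"dx":0,"dy":0.02,"dz":0.18,"jaw":0.6}
    - {"wx":0,"wy":0,"wz":0,"dx":0,"dy":0.01,"dz":0.18,"jaw":0.6}
    - {"wx":0,"wy":0,"wz":0,"dx":0,"dy":0,"dz":0.18,"jaw":0.6}
    - {"wx":0,"wy":0,"wz":0,"dx":0,"dy":0,"dz":0,"jaw":0.6}
    - {"wx":0,"wy":0,"wz":0,"dx":0,"dy":0,"dz":0,"jaw":0.2}
    - {"wx":0,"wy":0,"wz":0,"dx":0,"dy":0,"dz":0,"jaw":0.2}
    - {"wx":0,"wy":0,"wz":0,"dx":0,"dy":0,"dz":0,"jaw":0.2}
    - {"wx":0,"wy":0,"wz":0,"dx":0,"dy":0,"dz":0,"jaw":0.2}
    - {"wx":0,"wy":0,"wz":0,"dx":0,"dy":0,"dz":0,"jaw":0.2}
    - {"wx":0,"wy":0,"wz":0,"dx":0,"dy":0,"dz":0,"jaw":0.2}
  grip_force: 60

```text
time: 23.95
ee_pos: [0.3803, 0.2722, 0.0116]
orientation: [1.959, 2.454, 0.005]
force: [-1.7, -2.4, 7.9]
opening: 0.0301
grip_force: 61.9
```

```bash
cat >> h.py <<'E'
def held(v,th):
    """offset of TCP from the object's centre (vision v, x bias +2 mm) along tool x and y, mm"""
    s=observe(); R=cv2.Rodrigues(s['orientation'])[0]; d=s['ee_pos'][:2]-(np.array(v)+[.002,0]); o=(R[:2,:2].T@d); print('tcp-obj along tool x,y',(o*1000).round(1)); return o
E
python3 - <<'E'
from h import *
rows((.3752,.2702,.13,102.8,4)); held((.3752,.2702),0)
E
```

```text
at [0.3803 0.2722 0.0116] 102.81 tilt [0.0035 0.0014] open 0.0301 t 23.95 F [-1.7 -2.4  7.9]
{"dx":-0.002,"dy":-0.011,"dz":-0.247,"wz":0.0000},
  x 4
tcp-obj along tool x,y [1.3 3.4]
```

```bash
python3 - <<'E'
from h import *
x,y=st(-.1585,-.0564)
rows((.3803,.2722,.13,102.8,4),(x,y,.13,83.93,11),(x,y,.06,83.93,2))
E
```

```text
at [0.3803 0.2722 0.0116] 102.81 tilt [0.0035 0.0014] open 0.0301 t 23.95 F [-1.7 -2.4  7.9]
{"dx":-0.000,"dy":0.000,"dz":-0.247,"wz":0.0000},
  x 4
{"dx":-0.323,"dy":0.012,"dz":-0.000,"wz":0.0095},
{"dx":-0.322,"dy":0.021,"dz":-0.000,"wz":0.0095},
{"dx":-0.321,"dy":0.031,"dz":-0.000,"wz":0.0095},
{"dx":-0.320,"dy":0.041,"dz":-0.000,"wz":0.0095},
{"dx":-0.319,"dy":0.050,"dz":-0.000,"wz":0.0095},
{"dx":-0.317,"dy":0.060,"dz":-0.000,"wz":0.0095},
{"dx":-0.315,"dy":0.069,"dz":-0.000,"wz":0.0095},
{"dx":-0.313,"dy":0.079,"dz":-0.000,"wz":0.0095},
{"dx":-0.311,"dy":0.088,"dz":-0.000,"wz":0.0095},
{"dx":-0.308,"dy":0.097,"dz":-0.000,"wz":0.0095},
{"dx":-0.305,"dy":0.106,"dz":-0.000,"wz":0.0095},
{"dx":0.000,"dy":0.000,"dz":0.292,"wz":-0.0000},
  x 2
```

Call:
apply_moves:
  commands:
    - {"wx":0,"wy":0,"wz":0,"dx":0,"dy":0,"dz":-0.2,"jaw":0.2}
    - {"wx":0,"wy":0,"wz":0,"dx":0,"dy":0,"dz":-0.26,"jaw":0.2}
    - {"wx":0,"wy":0,"wz":0,"dx":0,"dy":0,"dz":-0.26,"jaw":0.2}
    - {"wx":0,"wy":0,"wz":0,"dx":0,"dy":0,"dz":-0.26,"jaw":0.2}
    - {"wx":0,"wy":0,"wz":0.0095,"dx":-0.323,"dy":0.012,"dz":0,"jaw":0.2}
    - {"wx":0,"wy":0,"wz":0.0095,"dx":-0.322,"dy":0.021,"dz":0,"jaw":0.2}
    - {"wx":0,"wy":0,"wz":0.0095,"dx":-0.321,"dy":0.031,"dz":0,"jaw":0.2}
    - {"wx":0,"wy":0,"wz":0.0095,"dx":-0.32,"dy":0.041,"dz":0,"jaw":0.2}
    - {"wx":0,"wy":0,"wz":0.0095,"dx":-0.319,"dy":0.05,"dz":0,"jaw":0.2}
    - {"wx":0,"wy":0,"wz":0.0095,"dx":-0.317,"dy":0.06,"dz":0,"jaw":0.2}
    - {"wx":0,"wy":0,"wz":0.0095,"dx":-0.315,"dy":0.069,"dz":0,"jaw":0.2}
    - {"wx":0,"wy":0,"wz":0.0095,"dx":-0.313,"dy":0.079,"dz":0,"jaw":0.2}
    - {"wx":0,"wy":0,"wz":0.0095,"dx":-0.311,"dy":0.088,"dz":0,"jaw":0.2}
    - {"wx":0,"wy":0,"wz":0.0095,"dx":-0.308,"dy":0.097,"dz":0,"jaw":0.2}
    - {"wx":0,"wy":0,"wz":0.0095,"dx":-0.305,"dy":0.106,"dz":0,"jaw":0.2}
    - {"wx":0,"wy":0,"wz":0,"dx":0,"dy":0,"dz":0.25,"jaw":0.2}
    - {"wx":0,"wy":0,"wz":0,"dx":0,"dy":0,"dz":0.2,"jaw":0.2}
    - {"wx":0,"wy":0,"wz":0,"dx":0,"dy":0,"dz":0,"jaw":0.2}
    - {"wx":0,"wy":0,"wz":0,"dx":0,"dy":0,"dz":0,"jaw":0.2}
    - {"wx":0,"wy":0,"wz":0,"dx":0,"dy":0,"dz":0,"jaw":0.2}

```text
time: 25.62
ee_pos: [0.4888, -0.1401, 0.0743]
orientation: [2.333, 2.102, 0.001]
force: [-0.0, -0.4, -1.1]
opening: 0.0307
grip_force: 60.6
```

```bash
python3 - <<'E'
from h import *
x,y=st(-.1585,-.0564)
rows((x,y,.0525,83.93,2))
E
```

```text
at [ 0.4888 -0.1401  0.0743] 84.04 tilt [ 0.0012 -0.0005] open 0.0307 t 25.62 F [-0.  -0.4 -1.1]
{"dx":0.002,"dy":0.004,"dz":0.091,"wz":0.0003},
  x 2
```

Call:
apply_moves:
  commands:
    - {"wx":0,"wy":0,"wz":0.0006,"dx":0.004,"dy":0.008,"dz":0.09,"jaw":0.2}
    - {"wx":0,"wy":0,"wz":0,"dx":0,"dy":0,"dz":0.08,"jaw":0.2}
    - {"wx":0,"wy":0,"wz":0,"dx":0,"dy":0,"dz":0.01,"jaw":0.2}
    - {"wx":0,"wy":0,"wz":0,"dx":0,"dy":0,"dz":0,"jaw":0.2}
    - {"wx":0,"wy":0,"wz":0,"dx":0,"dy":0,"dz":0,"jaw":0.2}

```text
time: 26.03
ee_pos: [0.4896, -0.1397, 0.0516]
orientation: [2.336, 2.1, 0.001]
force: [1.6, -0.4, -0.0]
opening: 0.0304
grip_force: 60.9
```

```bash
python3 - <<'E'
from h import *
rows((*st(-.1585,-.0564),.0515,83.93,1))
E
```

```text
at [ 0.4896 -0.1397  0.0516] 83.92 tilt [ 0.0008 -0.0003] open 0.0304 t 26.03 F [ 1.6 -0.4 -0. ]
{"dx":-0.001,"dy":0.002,"dz":0.001,"wz":-0.0000},
  x 1
```

Call:
apply_moves:
  commands:
    - {"wx":0,"wy":0,"wz":0,"dx":0,"dy":0,"dz":0.005,"jaw":0.2}
    - {"wx":0,"wy":0,"wz":0,"dx":0,"dy":0,"dz":0,"jaw":0.5}
    - {"wx":0,"wy":0,"wz":0,"dx":0,"dy":0,"dz":0,"jaw":0.5}
    - {"wx":0,"wy":0,"wz":0,"dx":0,"dy":0,"dz":0,"jaw":0.5}
    - {"wx":0,"wy":0,"wz":0,"dx":0,"dy":0,"dz":0,"jaw":0.5}
    - {"wx":0,"wy":0,"wz":0,"dx":0,"dy":0,"dz":-0.15,"jaw":0.5}
    - {"wx":0,"wy":0,"wz":0,"dx":0,"dy":0,"dz":-0.3,"jaw":0.5}
    - {"wx":0,"wy":0,"wz":0,"dx":0,"dy":0,"dz":-0.3,"jaw":0.6}
    - {"wx":0,"wy":0,"wz":0,"dx":0,"dy":0,"dz":0,"jaw":0.6}
    - {"wx":0,"wy":0,"wz":0,"dx":0,"dy":0,"dz":0,"jaw":0.6}

```text
time: 26.87
ee_pos: [0.4911, -0.1408, 0.1436]
orientation: [2.333, 2.096, 0.004]
force: [-0.5, -0.3, -0.7]
opening: 0.0511
grip_force: 0.0
```

```bash
python3 - <<'E'
from h import *
rows((.4625,.3577,.14,88.2,14))
E
```

```text
at [ 0.4911 -0.1408  0.1436] 83.89 tilt [ 0.0054 -0.0025] open 0.0511 t 26.87 F [-0.5 -0.3 -0.7]
{"dx":0.293,"dy":-0.049,"dz":0.002,"wz":-0.0017},
{"dx":0.293,"dy":-0.047,"dz":0.002,"wz":-0.0017},
{"dx":0.294,"dy":-0.045,"dz":0.002,"wz":-0.0017},
{"dx":0.294,"dy":-0.044,"dz":0.002,"wz":-0.0017},
{"dx":0.294,"dy":-0.042,"dz":0.002,"wz":-0.0017},
{"dx":0.294,"dy":-0.041,"dz":0.002,"wz":-0.0017},
{"dx":0.295,"dy":-0.039,"dz":0.002,"wz":-0.0017},
{"dx":0.295,"dy":-0.037,"dz":0.002,"wz":-0.0017},
{"dx":0.295,"dy":-0.036,"dz":0.002,"wz":-0.0017},
{"dx":0.295,"dy":-0.034,"dz":0.002,"wz":-0.0017},
{"dx":0.295,"dy":-0.033,"dz":0.002,"wz":-0.0017},
{"dx":0.296,"dy":-0.031,"dz":0.002,"wz":-0.0017},
{"dx":0.296,"dy":-0.030,"dz":0.002,"wz":-0.0017},
{"dx":0.296,"dy":-0.028,"dz":0.002,"wz":-0.0017},
```

Call:
apply_moves:
  commands:
    - {"wx":0,"wy":0,"wz":-0.0017,"dx":0.293,"dy":-0.049,"dz":0,"jaw":0.6}
    - {"wx":0,"wy":0,"wz":-0.0017,"dx":0.293,"dy":-0.047,"dz":0,"jaw":0.6}
    - {"wx":0,"wy":0,"wz":-0.0017,"dx":0.294,"dy":-0.045,"dz":0,"jaw":0.6}
    - {"wx":0,"wy":0,"wz":-0.0017,"dx":0.294,"dy":-0.044,"dz":0,"jaw":0.6}
    - {"wx":0,"wy":0,"wz":-0.0017,"dx":0.294,"dy":-0.042,"dz":0,"jaw":0.6}
    - {"wx":0,"wy":0,"wz":-0.0017,"dx":0.294,"dy":-0.041,"dz":0,"jaw":0.6}
    - {"wx":0,"wy":0,"wz":-0.0017,"dx":0.295,"dy":-0.039,"dz":0,"jaw":0.6}
    - {"wx":0,"wy":0,"wz":-0.0017,"dx":0.295,"dy":-0.037,"dz":0,"jaw":0.6}
    - {"wx":0,"wy":0,"wz":-0.0017,"dx":0.295,"dy":-0.036,"dz":0,"jaw":0.6}
    - {"wx":0,"wy":0,"wz":-0.0017,"dx":0.295,"dy":-0.034,"dz":0,"jaw":0.6}
    - {"wx":0,"wy":0,"wz":-0.0017,"dx":0.295,"dy":-0.033,"dz":0,"jaw":0.6}
    - {"wx":0,"wy":0,"wz":-0.0017,"dx":0.296,"dy":-0.031,"dz":0,"jaw":0.6}
    - {"wx":0,"wy":0,"wz":-0.0017,"dx":0.296,"dy":-0.03,"dz":0,"jaw":0.6}
    - {"wx":0,"wy":0,"wz":-0.0017,"dx":0.296,"dy":-0.028,"dz":0,"jaw":0.6}
    - {"wx":0,"wy":0,"wz":0,"dx":0,"dy":0,"dz":0.3,"jaw":0.6}
    - {"wx":0,"wy":0,"wz":0,"dx":0,"dy":0,"dz":0.25,"jaw":0.6}
    - {"wx":0,"wy":0,"wz":0,"dx":0,"dy":0,"dz":0,"jaw":0.6}
    - {"wx":0,"wy":0,"wz":0,"dx":0,"dy":0,"dz":0,"jaw":0.6}
    - {"wx":0,"wy":0,"wz":0,"dx":0,"dy":0,"dz":0,"jaw":0.6}

```text
time: 28.45
ee_pos: [0.4607, 0.3583, 0.0751]
orientation: [-2.257, -2.185, 0.001]
force: [-0.2, 0.0, 2.2]
opening: 0.0509
grip_force: 0.0
```

```bash
python3 - <<'E'
from h import *
rows((.4625,.3577,.0065,88.2,3))
im=capture("top"); a=im.astype(float)
# adapter now lying on pad 1
r=trace("top","adapter1_mid")
for d in r[:3]:
    c=d['centre']
    if c[0]<350: continue
    MODEL['adapter']=[cb(32,80,0,30)]; p,e=fit('top',d['region'],'adapter',[*st(-.1585,-.0574),STN[2]],.040); print('placed',tostn(p).round(4),np.degrees(p[2]).round(1),round(e,3))
b=cv2.resize(im[148:228,372:442],None,fx=7,fy=7,interpolation=cv2.INTER_CUBIC)
cv2.imwrite("pics/t8.png",b[:,:,::-1])
E
```

```text
at [0.4607 0.3583 0.0751] 88.14 tilt [-0.0005 -0.0003] open 0.0509 t 28.45 F [-0.2  0.   2.2]
{"dx":-0.002,"dy":0.005,"dz":0.191,"wz":-0.0001},
  x 3
placed [-0.1596 -0.0561] -6.9 0.075
```

View pics/t8.png

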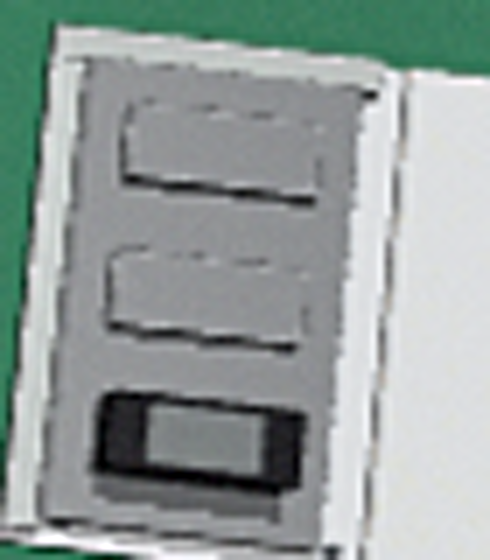

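Call:
apply_moves:
  commands:
    - {"wx":0,"wy":0,"wz":0,"dx":-0.003,"dy":0.015,"dz":0.19,"jaw":0.6}
    - {"wx":0,"wy":0,"wz":0,"dx":0,"dy":0,"dz":0.19,"jaw":0.6}
    - {"wx":0,"wy":0,"wz":0,"dx":0,"dy":0,"dz":0.19,"jaw":0.6}
    - {"wx":0,"wy":0,"wz":0,"dx":0,"dy":0,"dz":0,"jaw":0.6}
    - {"wx":0,"wy":0,"wz":0,"dx":0,"dy":0,"dz":0,"jaw":0.2}
    - {"wx":0,"wy":0,"wz":0,"dx":0,"dy":0,"dz":0,"jaw":0.2}
    - {"wx":0,"wy":0,"wz":0,"dx":0,"dy":0,"dz":0,"jaw":0.2}
    - {"wx":0,"wy":0,"wz":0,"dx":0,"dy":0,"dz":0,"jaw":0.2}
    - {"wx":0,"wy":0,"wz":0,"dx":0,"dy":0,"dz":0,"jaw":0.2}
    - {"wx":0,"wy":0,"wz":0,"dx":0,"dy":0,"dz":0,"jaw":0.2}

```text
time: 29.38
ee_pos: [0.4639, 0.3589, 0.0086]
orientation: [2.256, 2.185, 0.005]
force: [-0.5, -0.4, 6.9]
opening: 0.0306
grip_force: 62.9
```

```bash
python3 - <<'E'
from h import *
held((.4608,.3577),0)
x,y=st(-.0965,-.0574)
rows((*observe()['ee_pos'][:2],.13,88.2,4),(x,y,.13,83.93,15),(x,y,.06,83.93,2))
E
```

```text
tcp-obj along tool x,y [1.3 1. ]
at [0.4639 0.3589 0.0086] 88.18 tilt [0.0029 0.0015] open 0.0306 t 29.38 F [-0.5 -0.4  6.9]
{"dx":0.000,"dy":0.000,"dz":-0.253,"wz":-0.0000},
  x 4
{"dx":-0.280,"dy":0.057,"dz":-0.000,"wz":0.0016},
{"dx":-0.279,"dy":0.059,"dz":-0.000,"wz":0.0016},
{"dx":-0.279,"dy":0.060,"dz":-0.000,"wz":0.0016},
{"dx":-0.279,"dy":0.062,"dz":-0.000,"wz":0.0016},
{"dx":-0.278,"dy":0.063,"dz":-0.000,"wz":0.0016},
{"dx":-0.278,"dy":0.064,"dz":-0.000,"wz":0.0016},
{"dx":-0.278,"dy":0.066,"dz":-0.000,"wz":0.0016},
{"dx":-0.277,"dy":0.067,"dz":-0.000,"wz":0.0016},
{"dx":-0.277,"dy":0.068,"dz":-0.000,"wz":0.0016},
{"dx":-0.277,"dy":0.070,"dz":-0.000,"wz":0.0016},
{"dx":-0.276,"dy":0.071,"dz":-0.000,"wz":0.0016},
{"dx":-0.276,"dy":0.073,"dz":-0.000,"wz":0.0016},
{"dx":-0.276,"dy":0.074,"dz":-0.000,"wz":0.0016},
{"dx":-0.275,"dy":0.075,"dz":-0.000,"wz":0.0016},
{"dx":-0.275,"dy":0.077,"dz":-0.000,"wz":0.0016},
{"dx":0.000,"dy":0.000,"dz":0.292,"wz":-0.0000},
  x 2
```

Call:
apply_moves:
  commands:
    - {"wx":0,"wy":0,"wz":0,"dx":0,"dy":0,"dz":-0.2,"jaw":0.2}
    - {"wx":0,"wy":0,"wz":0,"dx":0,"dy":0,"dz":-0.27,"jaw":0.2}
    - {"wx":0,"wy":0,"wz":0,"dx":0,"dy":0,"dz":-0.27,"jaw":0.2}
    - {"wx":0,"wy":0,"wz":0,"dx":0,"dy":0,"dz":-0.27,"jaw":0.2}
    - {"wx":0,"wy":0,"wz":0.0016,"dx":-0.28,"dy":0.057,"dz":0,"jaw":0.2}
    - {"wx":0,"wy":0,"wz":0.0016,"dx":-0.279,"dy":0.059,"dz":0,"jaw":0.2}
    - {"wx":0,"wy":0,"wz":0.0016,"dx":-0.279,"dy":0.06,"dz":0,"jaw":0.2}
    - {"wx":0,"wy":0,"wz":0.0016,"dx":-0.279,"dy":0.062,"dz":0,"jaw":0.2}
    - {"wx":0,"wy":0,"wz":0.0016,"dx":-0.278,"dy":0.063,"dz":0,"jaw":0.2}
    - {"wx":0,"wy":0,"wz":0.0016,"dx":-0.278,"dy":0.064,"dz":0,"jaw":0.2}
    - {"wx":0,"wy":0,"wz":0.0016,"dx":-0.278,"dy":0.066,"dz":0,"jaw":0.2}
    - {"wx":0,"wy":0,"wz":0.0016,"dx":-0.277,"dy":0.067,"dz":0,"jaw":0.2}
    - {"wx":0,"wy":0,"wz":0.0016,"dx":-0.277,"dy":0.068,"dz":0,"jaw":0.2}
    - {"wx":0,"wy":0,"wz":0.0016,"dx":-0.277,"dy":0.07,"dz":0,"jaw":0.2}
    - {"wx":0,"wy":0,"wz":0.0016,"dx":-0.276,"dy":0.071,"dz":0,"jaw":0.2}
    - {"wx":0,"wy":0,"wz":0.0016,"dx":-0.276,"dy":0.073,"dz":0,"jaw":0.2}
    - {"wx":0,"wy":0,"wz":0.0016,"dx":-0.276,"dy":0.074,"dz":0,"jaw":0.2}
    - {"wx":0,"wy":0,"wz":0.0016,"dx":-0.275,"dy":0.075,"dz":0,"jaw":0.2}
    - {"wx":0,"wy":0,"wz":0.0016,"dx":-0.275,"dy":0.077,"dz":0,"jaw":0.2}
    - {"wx":0,"wy":0,"wz":0,"dx":0,"dy":0,"dz":0,"jaw":0.2}

```text
time: 31.05
ee_pos: [0.5502, -0.154, 0.1283]
orientation: [2.339, 2.091, -0.001]
force: [0.2, 1.0, -1.9]
opening: 0.0306
grip_force: 61.8
```

Call:
apply_moves:
  commands:
    - {"wx":0,"wy":0,"wz":0,"dx":0,"dy":0,"dz":0.25,"jaw":0.2}
    - {"wx":0,"wy":0,"wz":0,"dx":0,"dy":0,"dz":0.2,"jaw":0.2}
    - {"wx":0,"wy":0,"wz":0,"dx":0,"dy":0,"dz":0,"jaw":0.2}
    - {"wx":0,"wy":0,"wz":0,"dx":0,"dy":0,"dz":0,"jaw":0.2}
    - {"wx":0,"wy":0,"wz":0,"dx":0,"dy":0,"dz":0,"jaw":0.2}

```text
time: 31.47
ee_pos: [0.55, -0.148, 0.0747]
orientation: [2.336, 2.099, 0.001]
force: [0.7, -0.7, -1.5]
opening: 0.0311
grip_force: 61.6
```

```bash
python3 - <<'E'
from h import *
rows((*st(-.0965,-.0574),.0485,83.93,2))
E
```

```text
at [ 0.55   -0.148   0.0747] 83.88 tilt [ 0.0009 -0.0003] open 0.0311 t 31.47 F [ 0.7 -0.7 -1.5]
{"dx":0.003,"dy":0.006,"dz":0.109,"wz":-0.0001},
  x 2
```

Call:
apply_moves:
  commands:
    - {"wx":0,"wy":0,"wz":0,"dx":0.006,"dy":0.012,"dz":0.1,"jaw":0.2}
    - {"wx":0,"wy":0,"wz":0,"dx":0,"dy":0,"dz":0.1,"jaw":0.2}
    - {"wx":0,"wy":0,"wz":0,"dx":0,"dy":0,"dz":0.018,"jaw":0.2}
    - {"wx":0,"wy":0,"wz":0,"dx":0,"dy":0,"dz":0,"jaw":0.2}
    - {"wx":0,"wy":0,"wz":0,"dx":0,"dy":0,"dz":0,"jaw":0.2}

```text
time: 31.88
ee_pos: [0.5523, -0.1477, 0.0484]
orientation: [2.335, 2.098, 0.002]
force: [1.6, 0.8, 2.8]
opening: 0.0312
grip_force: 62.9
```

```bash
python3 - <<'E'
from h import *
rows((*st(-.0965,-.0574),.0485,83.93,1))
E
```

```text
at [ 0.5523 -0.1477  0.0484] 83.87 tilt [ 0.0028 -0.0009] open 0.0312 t 31.88 F [1.6 0.8 2.8]
{"dx":0.002,"dy":-0.008,"dz":-0.000,"wz":-0.0003},
  x 1
```

Call:
apply_moves:
  commands:
    - {"wx":0,"wy":0,"wz":0,"dx":0.002,"dy":-0.008,"dz":-0.012,"jaw":0.2}
    - {"wx":0,"wy":0,"wz":0,"dx":0,"dy":0,"dz":0,"jaw":0.2}
    - {"wx":0,"wy":0,"wz":0,"dx":0,"dy":0,"dz":0.01,"jaw":0.2}
    - {"wx":0,"wy":0,"wz":0,"dx":0,"dy":0,"dz":0,"jaw":0.2}
    - {"wx":0,"wy":0,"wz":0,"dx":0,"dy":0,"dz":0,"jaw":0.5}
    - {"wx":0,"wy":0,"wz":0,"dx":0,"dy":0,"dz":0,"jaw":0.5}
    - {"wx":0,"wy":0,"wz":0,"dx":0,"dy":0,"dz":0,"jaw":0.5}
    - {"wx":0,"wy":0,"wz":0,"dx":0,"dy":0,"dz":0,"jaw":0.5}
    - {"wx":0,"wy":0,"wz":0,"dx":0,"dy":0,"dz":-0.15,"jaw":0.5}
    - {"wx":0,"wy":0,"wz":0,"dx":0,"dy":0,"dz":-0.3,"jaw":0.5}
    - {"wx":0,"wy":0,"wz":0,"dx":0,"dy":0,"dz":-0.35,"jaw":0.6}
    - {"wx":0,"wy":0,"wz":0,"dx":0,"dy":0,"dz":0,"jaw":0.6}
    - {"wx":0,"wy":0,"wz":0,"dx":0,"dy":0,"dz":0,"jaw":0.6}

```text
time: 32.97
ee_pos: [0.5524, -0.1482, 0.1469]
orientation: [2.332, 2.095, 0.005]
force: [-0.4, -0.2, 0.5]
opening: 0.051
grip_force: 0.0
```

```bash
python3 - <<'E'
from h import *
rows((.604,.3485,.145,87,14))
E
```

```text
at [ 0.5524 -0.1482  0.1469] 83.86 tilt [ 0.0065 -0.0028] open 0.051 t 32.97 F [-0.4 -0.2  0.5]
{"dx":0.297,"dy":-0.001,"dz":0.001,"wz":-0.0012},
{"dx":0.297,"dy":0.000,"dz":0.001,"wz":-0.0012},
{"dx":0.297,"dy":0.001,"dz":0.001,"wz":-0.0012},
{"dx":0.297,"dy":0.002,"dz":0.001,"wz":-0.0012},
{"dx":0.297,"dy":0.004,"dz":0.001,"wz":-0.0012},
{"dx":0.297,"dy":0.005,"dz":0.001,"wz":-0.0012},
{"dx":0.297,"dy":0.006,"dz":0.001,"wz":-0.0012},
{"dx":0.297,"dy":0.007,"dz":0.001,"wz":-0.0012},
{"dx":0.297,"dy":0.008,"dz":0.001,"wz":-0.0012},
{"dx":0.297,"dy":0.009,"dz":0.001,"wz":-0.0012},
{"dx":0.297,"dy":0.011,"dz":0.001,"wz":-0.0012},
{"dx":0.297,"dy":0.012,"dz":0.001,"wz":-0.0012},
{"dx":0.297,"dy":0.013,"dz":0.001,"wz":-0.0012},
{"dx":0.297,"dy":0.014,"dz":0.001,"wz":-0.0012},
```

Call:
apply_moves:
  commands:
    - {"wx":0,"wy":0,"wz":-0.0012,"dx":0.297,"dy":-0.001,"dz":0,"jaw":0.6}
    - {"wx":0,"wy":0,"wz":-0.0012,"dx":0.297,"dy":0,"dz":0,"jaw":0.6}
    - {"wx":0,"wy":0,"wz":-0.0012,"dx":0.297,"dy":0.001,"dz":0,"jaw":0.6}
    - {"wx":0,"wy":0,"wz":-0.0012,"dx":0.297,"dy":0.002,"dz":0,"jaw":0.6}
    - {"wx":0,"wy":0,"wz":-0.0012,"dx":0.297,"dy":0.004,"dz":0,"jaw":0.6}
    - {"wx":0,"wy":0,"wz":-0.0012,"dx":0.297,"dy":0.005,"dz":0,"jaw":0.6}
    - {"wx":0,"wy":0,"wz":-0.0012,"dx":0.297,"dy":0.006,"dz":0,"jaw":0.6}
    - {"wx":0,"wy":0,"wz":-0.0012,"dx":0.297,"dy":0.007,"dz":0,"jaw":0.6}
    - {"wx":0,"wy":0,"wz":-0.0012,"dx":0.297,"dy":0.008,"dz":0,"jaw":0.6}
    - {"wx":0,"wy":0,"wz":-0.0012,"dx":0.297,"dy":0.009,"dz":0,"jaw":0.6}
    - {"wx":0,"wy":0,"wz":-0.0012,"dx":0.297,"dy":0.011,"dz":0,"jaw":0.6}
    - {"wx":0,"wy":0,"wz":-0.0012,"dx":0.297,"dy":0.012,"dz":0,"jaw":0.6}
    - {"wx":0,"wy":0,"wz":-0.0012,"dx":0.297,"dy":0.013,"dz":0,"jaw":0.6}
    - {"wx":0,"wy":0,"wz":-0.0012,"dx":0.297,"dy":0.014,"dz":0,"jaw":0.6}
    - {"wx":0,"wy":0,"wz":0,"dx":0,"dy":0,"dz":0.3,"jaw":0.6}
    - {"wx":0,"wy":0,"wz":0,"dx":0,"dy":0,"dz":0.25,"jaw":0.6}
    - {"wx":0,"wy":0,"wz":0,"dx":0,"dy":0,"dz":0,"jaw":0.6}
    - {"wx":0,"wy":0,"wz":0,"dx":0,"dy":0,"dz":0,"jaw":0.6}
    - {"wx":0,"wy":0,"wz":0,"dx":0,"dy":0,"dz":0,"jaw":0.6}

```text
time: 34.55
ee_pos: [0.6023, 0.3489, 0.0776]
orientation: [-2.282, -2.159, 0.001]
force: [0.1, -0.1, 0.2]
opening: 0.0512
grip_force: 0.0
```

```bash
cat >> h.py <<'E'
def placed(im=None):
    im=capture("top") if im is None else im
    a=im.astype(float); base=[*st(-.098,-.0574),STN[2]]
    for k,u in enumerate((-.16,-.098,-.036)):
        p0=[*st(u,-.0574),STN[2]]; q=proj('top',[[p0[0],p0[1],.07]])[0]
        g=a.mean(2); m=np.zeros(g.shape,np.uint8)
        hull=cv2.convexHull(np.round(proj('top',place(cb(44,92,0,30),p0,.04))).astype(np.int32)); reg=np.zeros(g.shape,np.uint8); cv2.fillConvexPoly(reg,hull,1)
        m=((g<75)&(reg>0)).astype(np.uint8)
        if m.sum()<60: print('pad',k+1,'empty'); continue
        m=cv2.morphologyEx(cv2.copyMakeBorder(m,20,20,20,20,cv2.BORDER_CONSTANT),cv2.MORPH_CLOSE,np.ones((17,17)))[20:-20,20:-20]
        p,e=fit('top',m>0,'adapter',p0,.04); print('pad',k+1,m.sum(),tostn(p).round(4),np.degrees(p[2]).round(1),round(e,3))
E
python3 - <<'E'
from h import *
rows((.604,.3485,.0065,87,3)); placed()
E
```

```text
at [0.6023 0.3489 0.0776] 86.85 tilt [-0.0004 -0.0002] open 0.0512 t 34.55 F [ 0.1 -0.1  0.2]
{"dx":-0.001,"dy":0.005,"dz":0.197,"wz":-0.0003},
  x 3
pad 1 367 [-0.1608 -0.056 ] -5.7 0.086
pad 2 372 [-0.1004 -0.0561] -5.4 0.084
pad 3 empty
```

Call:
apply_moves:
  commands:
    - {"wx":0,"wy":0,"wz":0,"dx":-0.003,"dy":0.015,"dz":0.2,"jaw":0.6}
    - {"wx":0,"wy":0,"wz":0,"dx":0,"dy":0,"dz":0.2,"jaw":0.6}
    - {"wx":0,"wy":0,"wz":0,"dx":0,"dy":0,"dz":0.19,"jaw":0.6}
    - {"wx":0,"wy":0,"wz":0,"dx":0,"dy":0,"dz":0,"jaw":0.6}
    - {"wx":0,"wy":0,"wz":0,"dx":0,"dy":0,"dz":0,"jaw":0.2}
    - {"wx":0,"wy":0,"wz":0,"dx":0,"dy":0,"dz":0,"jaw":0.2}
    - {"wx":0,"wy":0,"wz":0,"dx":0,"dy":0,"dz":0,"jaw":0.2}
    - {"wx":0,"wy":0,"wz":0,"dx":0,"dy":0,"dz":0,"jaw":0.2}
    - {"wx":0,"wy":0,"wz":0,"dx":0,"dy":0,"dz":0,"jaw":0.2}
    - {"wx":0,"wy":0,"wz":0,"dx":0,"dy":0,"dz":0,"jaw":0.2}

```text
time: 35.43
ee_pos: [0.6056, 0.3494, 0.0093]
orientation: [2.28, 2.159, 0.006]
force: [-0.7, -1.2, 6.7]
opening: 0.0306
grip_force: 63.1
```

```bash
python3 - <<'E'
from h import *
held((.6022,.3485),0)
x,y=st(-.0345,-.0574)
rows((*observe()['ee_pos'][:2],.15,86.9,4),(x,y,.15,83.93,14))
E
```

```text
tcp-obj along tool x,y [1.  1.4]
at [0.6056 0.3494 0.0093] 86.88 tilt [0.0036 0.0014] open 0.0306 t 35.43 F [-0.7 -1.2  6.7]
{"dx":0.000,"dy":0.000,"dz":-0.293,"wz":-0.0000},
  x 4
{"dx":-0.299,"dy":0.021,"dz":-0.000,"wz":0.0012},
{"dx":-0.299,"dy":0.022,"dz":-0.000,"wz":0.0012},
{"dx":-0.299,"dy":0.023,"dz":-0.000,"wz":0.0012},
{"dx":-0.299,"dy":0.024,"dz":-0.000,"wz":0.0012},
{"dx":-0.299,"dy":0.025,"dz":-0.000,"wz":0.0012},
{"dx":-0.298,"dy":0.026,"dz":-0.000,"wz":0.0012},
{"dx":-0.298,"dy":0.027,"dz":-0.000,"wz":0.0012},
{"dx":-0.298,"dy":0.028,"dz":-0.000,"wz":0.0012},
{"dx":-0.298,"dy":0.029,"dz":-0.000,"wz":0.0012},
{"dx":-0.298,"dy":0.031,"dz":-0.000,"wz":0.0012},
{"dx":-0.298,"dy":0.032,"dz":-0.000,"wz":0.0012},
{"dx":-0.298,"dy":0.033,"dz":-0.000,"wz":0.0012},
{"dx":-0.298,"dy":0.034,"dz":-0.000,"wz":0.0012},
{"dx":-0.298,"dy":0.035,"dz":-0.000,"wz":0.0012},
```

Call:
apply_moves:
  commands:
    - {"wx":0,"wy":0,"wz":0,"dx":0,"dy":0,"dz":-0.25,"jaw":0.2}
    - {"wx":0,"wy":0,"wz":0,"dx":0,"dy":0,"dz":-0.31,"jaw":0.2}
    - {"wx":0,"wy":0,"wz":0,"dx":0,"dy":0,"dz":-0.31,"jaw":0.2}
    - {"wx":0,"wy":0,"wz":0,"dx":0,"dy":0,"dz":-0.31,"jaw":0.2}
    - {"wx":0,"wy":0,"wz":0.0012,"dx":-0.299,"dy":0.021,"dz":0,"jaw":0.2}
    - {"wx":0,"wy":0,"wz":0.0012,"dx":-0.299,"dy":0.022,"dz":0,"jaw":0.2}
    - {"wx":0,"wy":0,"wz":0.0012,"dx":-0.299,"dy":0.023,"dz":0,"jaw":0.2}
    - {"wx":0,"wy":0,"wz":0.0012,"dx":-0.299,"dy":0.024,"dz":0,"jaw":0.2}
    - {"wx":0,"wy":0,"wz":0.0012,"dx":-0.299,"dy":0.025,"dz":0,"jaw":0.2}
    - {"wx":0,"wy":0,"wz":0.0012,"dx":-0.298,"dy":0.026,"dz":0,"jaw":0.2}
    - {"wx":0,"wy":0,"wz":0.0012,"dx":-0.298,"dy":0.027,"dz":0,"jaw":0.2}
    - {"wx":0,"wy":0,"wz":0.0012,"dx":-0.298,"dy":0.028,"dz":0,"jaw":0.2}
    - {"wx":0,"wy":0,"wz":0.0012,"dx":-0.298,"dy":0.029,"dz":0,"jaw":0.2}
    - {"wx":0,"wy":0,"wz":0.0012,"dx":-0.298,"dy":0.031,"dz":0,"jaw":0.2}
    - {"wx":0,"wy":0,"wz":0.0012,"dx":-0.298,"dy":0.032,"dz":0,"jaw":0.2}
    - {"wx":0,"wy":0,"wz":0.0012,"dx":-0.298,"dy":0.033,"dz":0,"jaw":0.2}
    - {"wx":0,"wy":0,"wz":0.0012,"dx":-0.298,"dy":0.034,"dz":0,"jaw":0.2}
    - {"wx":0,"wy":0,"wz":0.0012,"dx":-0.298,"dy":0.035,"dz":0,"jaw":0.2}
    - {"wx":0,"wy":0,"wz":0,"dx":0,"dy":0,"dz":0,"jaw":0.2}

```text
time: 37.02
ee_pos: [0.6107, -0.1614, 0.1486]
orientation: [2.34, 2.091, -0.003]
force: [0.1, 1.1, -2.0]
opening: 0.0304
grip_force: 61.9
```

Call:
apply_moves:
  commands:
    - {"wx":0,"wy":0,"wz":0,"dx":0,"dy":0,"dz":0.3,"jaw":0.2}
    - {"wx":0,"wy":0,"wz":0,"dx":0,"dy":0,"dz":0.3,"jaw":0.2}
    - {"wx":0,"wy":0,"wz":0,"dx":0,"dy":0,"dz":0,"jaw":0.2}
    - {"wx":0,"wy":0,"wz":0,"dx":0,"dy":0,"dz":0,"jaw":0.2}
    - {"wx":0,"wy":0,"wz":0,"dx":0,"dy":0,"dz":0,"jaw":0.2}

```text
time: 37.43
ee_pos: [0.6117, -0.1546, 0.0775]
orientation: [2.336, 2.099, 0.001]
force: [-0.5, 1.0, -1.8]
opening: 0.0302
grip_force: 61.8
```

```bash
python3 - <<'E'
from h import *
rows((*st(-.0345,-.0580),.0492,83.93,1))
E
```

```text
at [ 0.6117 -0.1546  0.0775] 83.88 tilt [ 0.0011 -0.0004] open 0.0302 t 37.43 F [-0.5  1.  -1.8]
{"dx":0.001,"dy":0.010,"dz":0.236,"wz":-0.0003},
  x 1
```

Call:
apply_moves:
  commands:
    - {"wx":0,"wy":0,"wz":0,"dx":0.001,"dy":0.003,"dz":0.12,"jaw":0.2}
    - {"wx":0,"wy":0,"wz":0,"dx":0,"dy":0,"dz":0.1,"jaw":0.2}
    - {"wx":0,"wy":0,"wz":0,"dx":0,"dy":0,"dz":0.015,"jaw":0.2}
    - {"wx":0,"wy":0,"wz":0,"dx":0,"dy":0,"dz":0,"jaw":0.2}
    - {"wx":0,"wy":0,"wz":0,"dx":0,"dy":0,"dz":0,"jaw":0.2}

```text
time: 37.85
ee_pos: [0.613, -0.1549, 0.0492]
orientation: [2.335, 2.097, 0.003]
force: [2.7, -0.3, 1.7]
opening: 0.0309
grip_force: 62.8
```

```bash
python3 - <<'E'
from h import *
rows((*st(-.0345,-.0580),.0492,83.93,1))
E
```

```text
at [ 0.613  -0.1549  0.0492] 83.86 tilt [ 0.0035 -0.0011] open 0.0309 t 37.85 F [ 2.7 -0.3  1.7]
{"dx":0.003,"dy":-0.000,"dz":-0.000,"wz":-0.0004},
  x 1
```

Good. Release, lift, and step away to look.

Call:
apply_moves:
  commands:
    - {"wx":0,"wy":0,"wz":0,"dx":0,"dy":0,"dz":0,"jaw":0.5}
    - {"wx":0,"wy":0,"wz":0,"dx":0,"dy":0,"dz":0,"jaw":0.5}
    - {"wx":0,"wy":0,"wz":0,"dx":0,"dy":0,"dz":0,"jaw":0.5}
    - {"wx":0,"wy":0,"wz":0,"dx":0,"dy":0,"dz":0,"jaw":0.5}
    - {"wx":0,"wy":0,"wz":0,"dx":0,"dy":0,"dz":-0.15,"jaw":0.5}
    - {"wx":0,"wy":0,"wz":0,"dx":0,"dy":0,"dz":-0.3,"jaw":0.5}
    - {"wx":0,"wy":0,"wz":0,"dx":0,"dy":0,"dz":-0.35,"jaw":0.6}
    - {"wx":0,"wy":0,"wz":0,"dx":0,"dy":0,"dz":-0.2,"jaw":0.6}
    - {"wx":0,"wy":0,"wz":0.038,"dx":0,"dy":-0.3,"dz":0,"jaw":0.6}
    - {"wx":0,"wy":0,"wz":0.038,"dx":0,"dy":-0.3,"dz":0,"jaw":0.6}
    - {"wx":0,"wy":0,"wz":0.038,"dx":0,"dy":-0.3,"dz":0,"jaw":0.6}
    - {"wx":0,"wy":0,"wz":0.038,"dx":0.15,"dy":-0.25,"dz":0,"jaw":0.6}
    - {"wx":0,"wy":0,"wz":0.038,"dx":0.15,"dy":-0.25,"dz":0,"jaw":0.6}
    - {"wx":0,"wy":0,"wz":0.038,"dx":0.2,"dy":-0.2,"dz":0,"jaw":0.6}
    - {"wx":0,"wy":0,"wz":0.038,"dx":0,"dy":-0.3,"dz":0,"jaw":0.6}
    - {"wx":0,"wy":0,"wz":0.038,"dx":0,"dy":-0.3,"dz":0,"jaw":0.6}
    - {"wx":0,"wy":0,"wz":0.038,"dx":0,"dy":-0.3,"dz":0,"jaw":0.6}
    - {"wx":0,"wy":0,"wz":0.038,"dx":0,"dy":-0.2,"dz":0,"jaw":0.6}
    - {"wx":0,"wy":0,"wz":0,"dx":0,"dy":0,"dz":0,"jaw":0.6}
    - {"wx":0,"wy":0,"wz":0,"dx":0,"dy":0,"dz":0,"jaw":0.6}

```text
time: 39.52
ee_pos: [0.3979, 0.0723, 0.1678]
orientation: [3.11, 0.441, 0.001]
force: [0.1, 0.2, -0.2]
opening: 0.0511
grip_force: 0.0
```

```bash
python3 - <<'E'
from h import *
rows(); im=capture("top"); placed(im)
b=cv2.resize(im[148:228,372:442],None,fx=7,fy=7,interpolation=cv2.INTER_CUBIC); cv2.imwrite("pics/t9.png",b[:,:,::-1])
m=comp(im,(298,177))
for d in trace("top","cover_mid")[:1]:
    p,e=fit('top',d['region'],'cover',[*unproj('top',d['centre'],.05),.2],0); print(d['region'].sum(),np.round(d['centre'],1),p.round(4),np.degrees(p[2]).round(2),round(e,3))
    m=comp(im,d['centre']); q,e=fit('top',m,'cover',p,0); print(m.sum(),q.round(4),np.degrees(q[2]).round(2),round(e,3))
E
```

```text
at [0.3979 0.0723 0.1678] 16.14 tilt [ 0.0007 -0.0002] open 0.0511 t 39.52 F [ 0.1  0.2 -0.2]
pad 1 370 [-0.1608 -0.0559] -5.8 0.082
pad 2 375 [-0.1004 -0.0563] -6.0 0.077
pad 3 403 [-0.0378 -0.0569] -5.4 0.063
2689 [299.9 175.7] [0.5851 0.1395 0.2185] 12.52 0.073
15819 [0.5849 0.1384 0.2082] 11.93 0.828
```

View pics/t9.png

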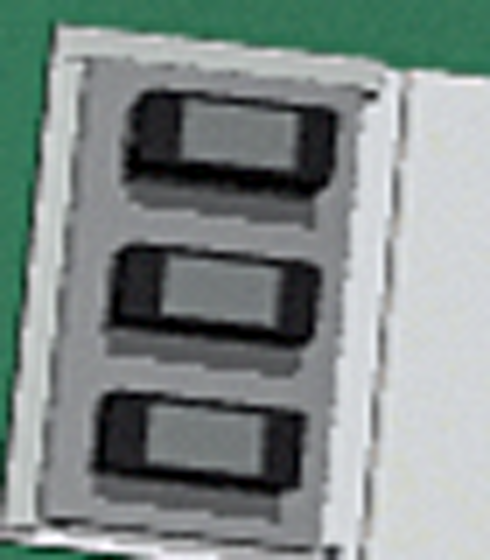

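```bash
python3 - <<'E'
from h import *
rows((*st(-.228,-.058),.10,-6.07,7),(*st(-.228,-.058),.018,-6.07,3))
E
```

```text
at [0.3986 0.0711 0.1678] 16.02 tilt [ 0.0005 -0.0005] open 0.0512 t 39.62 F [0.7 0.1 0.5]
{"dx":-0.042,"dy":0.242,"dz":0.081,"wz":0.0175},
{"dx":-0.029,"dy":0.244,"dz":0.081,"wz":0.0175},
{"dx":-0.015,"dy":0.245,"dz":0.081,"wz":0.0175},
{"dx":-0.002,"dy":0.246,"dz":0.081,"wz":0.0175},
{"dx":0.012,"dy":0.245,"dz":0.081,"wz":0.0175},
{"dx":0.025,"dy":0.244,"dz":0.081,"wz":0.0175},
{"dx":0.038,"dy":0.243,"dz":0.081,"wz":0.0175},
{"dx":0.000,"dy":-0.000,"dz":0.228,"wz":-0.0000},
  x 3
```

Call:
apply_moves:
  commands:
    - {"wx":0,"wy":0,"wz":0.0175,"dx":-0.042,"dy":0.242,"dz":0.081,"jaw":0}
    - {"wx":0,"wy":0,"wz":0.0175,"dx":-0.029,"dy":0.244,"dz":0.081,"jaw":0}
    - {"wx":0,"wy":0,"wz":0.0175,"dx":-0.015,"dy":0.245,"dz":0.081,"jaw":0}
    - {"wx":0,"wy":0,"wz":0.0175,"dx":-0.002,"dy":0.246,"dz":0.081,"jaw":0}
    - {"wx":0,"wy":0,"wz":0.0175,"dx":0.012,"dy":0.245,"dz":0.081,"jaw":0}
    - {"wx":0,"wy":0,"wz":0.0175,"dx":0.025,"dy":0.244,"dz":0.081,"jaw":0}
    - {"wx":0,"wy":0,"wz":0.0175,"dx":0.038,"dy":0.243,"dz":0.081,"jaw":0}
    - {"wx":0,"wy":0,"wz":0,"dx":0,"dy":0,"dz":0.24,"jaw":0}
    - {"wx":0,"wy":0,"wz":0,"dx":0,"dy":0,"dz":0.24,"jaw":0}
    - {"wx":0,"wy":0,"wz":0,"dx":0,"dy":0,"dz":0.19,"jaw":0}
    - {"wx":0,"wy":0,"wz":0,"dx":0,"dy":0,"dz":0,"jaw":0}
    - {"wx":0,"wy":0,"wz":0,"dx":0.05,"dy":0,"dz":0,"jaw":0}
    - {"wx":0,"wy":0,"wz":0,"dx":0.05,"dy":0,"dz":0,"jaw":0}
    - {"wx":0,"wy":0,"wz":0,"dx":0.03,"dy":0,"dz":0,"jaw":0}
    - {"wx":0,"wy":0,"wz":0,"dx":0,"dy":0,"dz":0,"jaw":0}
    - {"wx":0,"wy":0,"wz":0,"dx":0,"dy":0,"dz":0,"jaw":0}

```text
time: 40.95
ee_pos: [0.4368, -0.1359, 0.0206]
orientation: [3.136, -0.168, 0.004]
force: [-0.6, 0.4, -1.0]
opening: -0.0001
grip_force: 0.0
```

```bash
python3 - <<'E'
from h import *
rows(); print(tostn(observe()['ee_pos']))
E
```

```text
at [ 0.4368 -0.1359  0.0206] -6.12 tilt [ 0.0024 -0.0013] open -0.0001 t 40.95 F [-0.6  0.4 -1. ]
[-0.21162144 -0.0580566 ]
```

Call:
apply_moves:
  commands:
    - {"wx":0,"wy":0,"wz":0,"dx":0.025,"dy":0,"dz":0,"jaw":0}
    - {"wx":0,"wy":0,"wz":0,"dx":0.015,"dy":0,"dz":0,"jaw":0}
    - {"wx":0,"wy":0,"wz":0,"dx":0.015,"dy":0,"dz":0,"jaw":0}
    - {"wx":0,"wy":0,"wz":0,"dx":0,"dy":0,"dz":0,"jaw":0}
    - {"wx":0,"wy":0,"wz":0,"dx":0,"dy":0,"dz":0,"jaw":0}

```text
time: 41.37
ee_pos: [0.442, -0.136, 0.0193]
orientation: [3.137, -0.169, 0.0]
force: [0.0, -0.0, 0.1]
opening: 0.0002
grip_force: 0.0
```

```bash
python3 - <<'E'
from h import *
rows(); print(tostn(observe()['ee_pos']))
E
```

```text
at [ 0.442  -0.136   0.0193] -6.16 tilt [ 0. -0.] open 0.0002 t 41.37 F [ 0.  -0.   0.1]
[-0.20650046 -0.05765993]
```

Call:
apply_moves:
  commands:
    - {"wx":0,"wy":0,"wz":0,"dx":0.012,"dy":0,"dz":0,"jaw":0}
    - {"wx":0,"wy":0,"wz":0,"dx":0.012,"dy":0,"dz":0,"jaw":0}
    - {"wx":0,"wy":0,"wz":0,"dx":0,"dy":0,"dz":0,"jaw":0}
    - {"wx":0,"wy":0,"wz":0,"dx":0,"dy":0,"dz":0,"jaw":0}

```text
time: 41.7
ee_pos: [0.443, -0.1359, 0.0188]
orientation: [-3.136, 0.168, 0.007]
force: [-6.3, 0.1, 5.7]
opening: -0.0002
grip_force: 3.3
```

Call:
apply_moves:
  commands:
    - {"wx":0,"wy":0,"wz":0,"dx":0.012,"dy":0,"dz":0,"jaw":0}
    - {"wx":0,"wy":0,"wz":0,"dx":0,"dy":0,"dz":0,"jaw":0}
    - {"wx":0,"wy":0,"wz":0,"dx":0,"dy":0,"dz":0,"jaw":0}

```text
time: 41.95
ee_pos: [0.4431, -0.1359, 0.0185]
orientation: [-3.136, 0.168, 0.011]
force: [-11.9, 0.0, 9.5]
opening: -0.0001
grip_force: 5.8
```

```bash
python3 - <<'E'
from h import *
rows(); print(tostn(observe()['ee_pos']))
E
```

```text
at [ 0.4431 -0.1359  0.0185] -6.13 tilt [-0.0072  0.0017] open -0.0001 t 41.95 F [-11.9   0.    9.5]
[-0.20541818 -0.05740494]
```

Call:
apply_moves:
  commands:
    - {"wx":0,"wy":0,"wz":0,"dx":0,"dy":0,"dz":-0.012,"jaw":0}
    - {"wx":0,"wy":0,"wz":0,"dx":0.005,"dy":0,"dz":-0.003,"jaw":0}
    - {"wx":0,"wy":0,"wz":0,"dx":0,"dy":0,"dz":0,"jaw":0}
    - {"wx":0,"wy":0,"wz":0,"dx":0,"dy":0,"dz":0,"jaw":0}

```text
time: 42.28
ee_pos: [0.4431, -0.1356, 0.0193]
orientation: [-3.135, 0.168, 0.013]
force: [-8.4, -0.7, 0.5]
opening: 0.0
grip_force: 4.3
```

```bash
python3 - <<'E'
from h import *
rows(); print(tostn(observe()['ee_pos']))
E
```

```text
at [ 0.4431 -0.1356  0.0193] -6.14 tilt [-0.0079  0.0022] open 0.0 t 42.28 F [-8.4 -0.7  0.5]
[-0.2054276 -0.0571449]
```

```bash
python3 - <<'E'
from h import *
rows((*st(-.222,-.057),.0193,-6.1,1),(*st(-.222,-.057),.155,-6.1,4),(.588,.1385,.155,11.9,9))
E
```

```text
at [ 0.4431 -0.1356  0.0193] -6.14 tilt [-0.0079  0.0022] open 0.0 t 42.28 F [-8.4 -0.7  0.5]
{"dx":-0.138,"dy":-0.001,"dz":-0.000,"wz":-0.0002},
  x 1
{"dx":0.000,"dy":-0.000,"dz":-0.283,"wz":-0.0000},
  x 4
{"dx":0.122,"dy":-0.266,"dz":-0.000,"wz":-0.0111},
{"dx":0.131,"dy":-0.262,"dz":-0.000,"wz":-0.0111},
{"dx":0.140,"dy":-0.257,"dz":-0.000,"wz":-0.0111},
{"dx":0.149,"dy":-0.252,"dz":-0.000,"wz":-0.0111},
{"dx":0.158,"dy":-0.247,"dz":-0.000,"wz":-0.0111},
{"dx":0.166,"dy":-0.241,"dz":-0.000,"wz":-0.0111},
{"dx":0.175,"dy":-0.235,"dz":-0.000,"wz":-0.0111},
{"dx":0.183,"dy":-0.229,"dz":-0.000,"wz":-0.0111},
{"dx":0.191,"dy":-0.223,"dz":-0.000,"wz":-0.0111},
```

Call:
apply_moves:
  commands:
    - {"wx":0,"wy":0,"wz":0,"dx":-0.155,"dy":0,"dz":0,"jaw":0}
    - {"wx":0,"wy":0,"wz":0,"dx":0,"dy":0,"dz":-0.28,"jaw":0.6}
    - {"wx":0,"wy":0,"wz":0,"dx":0,"dy":0,"dz":-0.29,"jaw":0.6}
    - {"wx":0,"wy":0,"wz":0,"dx":0,"dy":0,"dz":-0.29,"jaw":0.6}
    - {"wx":0,"wy":0,"wz":0,"dx":0,"dy":0,"dz":-0.29,"jaw":0.6}
    - {"wx":0,"wy":0,"wz":-0.0111,"dx":0.122,"dy":-0.266,"dz":0,"jaw":0.6}
    - {"wx":0,"wy":0,"wz":-0.0111,"dx":0.131,"dy":-0.262,"dz":0,"jaw":0.6}
    - {"wx":0,"wy":0,"wz":-0.0111,"dx":0.14,"dy":-0.257,"dz":0,"jaw":0.6}
    - {"wx":0,"wy":0,"wz":-0.0111,"dx":0.149,"dy":-0.252,"dz":0,"jaw":0.6}
    - {"wx":0,"wy":0,"wz":-0.0111,"dx":0.158,"dy":-0.247,"dz":0,"jaw":0.6}
    - {"wx":0,"wy":0,"wz":-0.0111,"dx":0.166,"dy":-0.241,"dz":0,"jaw":0.6}
    - {"wx":0,"wy":0,"wz":-0.0111,"dx":0.175,"dy":-0.235,"dz":0,"jaw":0.6}
    - {"wx":0,"wy":0,"wz":-0.0111,"dx":0.183,"dy":-0.229,"dz":0,"jaw":0.6}
    - {"wx":0,"wy":0,"wz":-0.0111,"dx":0.191,"dy":-0.223,"dz":0,"jaw":0.6}
    - {"wx":0,"wy":0,"wz":0,"dx":0,"dy":0,"dz":0,"jaw":0.6}
    - {"wx":0,"wy":0,"wz":0,"dx":0,"dy":0,"dz":0,"jaw":0.6}
    - {"wx":0,"wy":0,"wz":0,"dx":0,"dy":0,"dz":0,"jaw":0.6}

```text
time: 43.7
ee_pos: [0.5897, 0.1372, 0.1584]
orientation: [3.125, 0.324, -0.002]
force: [-0.3, 0.0, 0.2]
opening: 0.0514
grip_force: 0.0
```

```bash
python3 - <<'E'
from h import *
rows((.588,.1385,.066,11.9,3)); im=capture("top"); ims=capture("side")
b=cv2.resize(im[110:280,250:450],None,fx=2,fy=2); a=cv2.resize(ims[150:290,220:400],None,fx=2.5,fy=2.5,interpolation=cv2.INTER_CUBIC)
o=np.zeros((350,860,3),np.uint8); o[:340,:400]=b; o[:350,405:855]=a; cv2.imwrite("pics/c1.png",cv2.resize(o,(790,322))[:,:,::-1])
r=trace("side","cover_mid")
for d in r[:1]:
    print(d['region'].sum(),d['confidence']); p,e=fit('side',d['region'],'cover',[.5855,.1385,.207],0); print(p.round(4),np.degrees(p[2]),e)
E
```

```text
at [0.5897 0.1372 0.1584] 11.83 tilt [-0.0013 -0.0005] open 0.0514 t 43.7 F [-0.3  0.   0.2]
{"dx":-0.004,"dy":-0.005,"dz":0.257,"wz":-0.0001},
  x 3
2329 0.97
[0.5874 0.136  0.2188] 12.537031547411786 0.046828143021914646
```

View pics/c1.png

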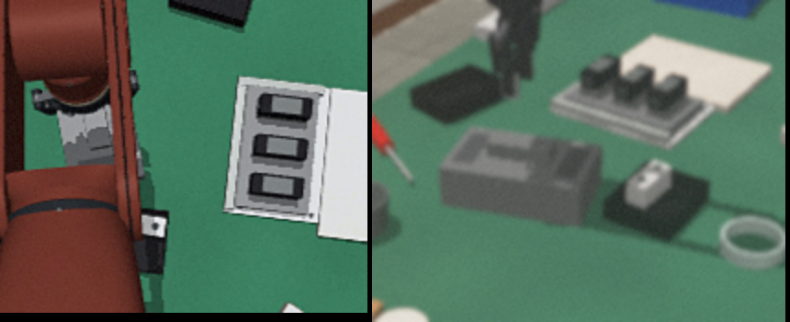

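Call:
apply_moves:
  commands:
    - {"wx":0,"wy":0,"wz":0,"dx":-0.006,"dy":-0.006,"dz":0.26,"jaw":0.6}
    - {"wx":0,"wy":0,"wz":0,"dx":-0.006,"dy":0,"dz":0.26,"jaw":0.6}
    - {"wx":0,"wy":0,"wz":0,"dx":0,"dy":0,"dz":0.22,"jaw":0.6}
    - {"wx":0,"wy":0,"wz":0,"dx":0,"dy":0,"dz":0.02,"jaw":0.6}
    - {"wx":0,"wy":0,"wz":0,"dx":0,"dy":0,"dz":0,"jaw":0.6}
    - {"wx":0,"wy":0,"wz":0,"dx":0,"dy":0,"dz":0,"jaw":0.6}
    - {"wx":0,"wy":0,"wz":0,"dx":0,"dy":0,"dz":0,"jaw":0.2}
    - {"wx":0,"wy":0,"wz":0,"dx":0,"dy":0,"dz":0,"jaw":0.2}
    - {"wx":0,"wy":0,"wz":0,"dx":0,"dy":0,"dz":0,"jaw":0.2}
    - {"wx":0,"wy":0,"wz":0,"dx":0,"dy":0,"dz":0,"jaw":0.2}
    - {"wx":0,"wy":0,"wz":0,"dx":0,"dy":0,"dz":0,"jaw":0.2}
    - {"wx":0,"wy":0,"wz":0,"dx":0,"dy":0,"dz":0,"jaw":0.2}
  grip_force: 50

```text
time: 44.85
ee_pos: [0.5908, 0.1379, 0.0708]
orientation: [3.125, 0.323, 0.008]
force: [0.5, 0.0, 6.7]
opening: 0.0325
grip_force: 51.5
```

```bash
python3 - <<'E'
from h import *
rows(); print(tostn(observe()['ee_pos']))
E
```

```text
at [0.5908 0.1379 0.0708] 11.81 tilt [0.0049 0.0005] open 0.0325 t 44.85 F [0.5 0.  6.7]
[-0.08746967  0.23041753]
```

```bash
python3 - <<'E'
from h import *
p=observe()['ee_pos']; x,y=st(-.0938,-.0574)
rows((*p[:2],.18,11.81,4),(x,y,.18,-6.07,11))
E
```

```text
at [0.5908 0.1379 0.0708] 11.81 tilt [0.0049 0.0005] open 0.0325 t 44.85 F [0.5 0.  6.7]
{"dx":0.000,"dy":0.000,"dz":-0.227,"wz":0.0000},
  x 4
{"dx":-0.072,"dy":0.206,"dz":-0.000,"wz":0.0090},
{"dx":-0.066,"dy":0.208,"dz":-0.000,"wz":0.0090},
{"dx":-0.060,"dy":0.210,"dz":-0.000,"wz":0.0090},
{"dx":-0.054,"dy":0.211,"dz":-0.000,"wz":0.0090},
{"dx":-0.048,"dy":0.213,"dz":-0.000,"wz":0.0090},
{"dx":-0.042,"dy":0.214,"dz":-0.000,"wz":0.0090},
{"dx":-0.036,"dy":0.215,"dz":-0.000,"wz":0.0090},
{"dx":-0.029,"dy":0.216,"dz":-0.000,"wz":0.0090},
{"dx":-0.023,"dy":0.217,"dz":-0.000,"wz":0.0090},
{"dx":-0.017,"dy":0.217,"dz":-0.000,"wz":0.0090},
{"dx":-0.011,"dy":0.218,"dz":-0.000,"wz":0.0090},
```

Call:
apply_moves:
  commands:
    - {"wx":0,"wy":0,"wz":0,"dx":0,"dy":0,"dz":-0.15,"jaw":0.2}
    - {"wx":0,"wy":0,"wz":0,"dx":0,"dy":0,"dz":-0.25,"jaw":0.2}
    - {"wx":0,"wy":0,"wz":0,"dx":0,"dy":0,"dz":-0.25,"jaw":0.2}
    - {"wx":0,"wy":0,"wz":0,"dx":0,"dy":0,"dz":-0.28,"jaw":0.2}
    - {"wx":0,"wy":0,"wz":0,"dx":0,"dy":0,"dz":0,"jaw":0.2}
    - {"wx":0,"wy":0,"wz":0.009,"dx":-0.072,"dy":0.206,"dz":0,"jaw":0.2}
    - {"wx":0,"wy":0,"wz":0.009,"dx":-0.066,"dy":0.208,"dz":0,"jaw":0.2}
    - {"wx":0,"wy":0,"wz":0.009,"dx":-0.06,"dy":0.21,"dz":0,"jaw":0.2}
    - {"wx":0,"wy":0,"wz":0.009,"dx":-0.054,"dy":0.211,"dz":0,"jaw":0.2}
    - {"wx":0,"wy":0,"wz":0.009,"dx":-0.048,"dy":0.213,"dz":0,"jaw":0.2}
    - {"wx":0,"wy":0,"wz":0.009,"dx":-0.042,"dy":0.214,"dz":0,"jaw":0.2}
    - {"wx":0,"wy":0,"wz":0.009,"dx":-0.036,"dy":0.215,"dz":0,"jaw":0.2}
    - {"wx":0,"wy":0,"wz":0.009,"dx":-0.029,"dy":0.216,"dz":0,"jaw":0.2}
    - {"wx":0,"wy":0,"wz":0.009,"dx":-0.023,"dy":0.217,"dz":0,"jaw":0.2}
    - {"wx":0,"wy":0,"wz":0.009,"dx":-0.017,"dy":0.217,"dz":0,"jaw":0.2}
    - {"wx":0,"wy":0,"wz":0.009,"dx":-0.011,"dy":0.218,"dz":0,"jaw":0.2}
    - {"wx":0,"wy":0,"wz":0,"dx":0,"dy":0,"dz":0,"jaw":0.2}
    - {"wx":0,"wy":0,"wz":0,"dx":0,"dy":0,"dz":0,"jaw":0.2}
    - {"wx":0,"wy":0,"wz":0,"dx":0,"dy":0,"dz":0,"jaw":0.2}

```text
time: 46.43
ee_pos: [0.5518, -0.1476, 0.1794]
orientation: [-3.137, 0.165, -0.0]
force: [0.2, 0.4, -3.2]
opening: 0.0326
grip_force: 50.8
```

```bash
python3 - <<'E'
from h import *
x,y=st(-.0938,-.0574)
rows((x,y,.12,-6.07,2))
capture("side")
s=observe(); zr=s['ee_pos'][2]-.0708
d=trace("side","cover_mid")[0]; p,e=fit('side',d['region'],'cover',[*st(-.0964,-.0574),STN[2]],zr); print('cover side',d['region'].sum(),p.round(4),tostn(p).round(4),np.degrees(p[2]).round(2),round(e,3))
E
```

```text
at [ 0.5518 -0.1476  0.1794] -6.01 tilt [0.     0.0005] open 0.0326 t 46.43 F [ 0.2  0.4 -3.2]
{"dx":0.009,"dy":-0.001,"dz":0.248,"wz":0.0002},
  x 2
cover side 1722 [ 0.5494 -0.151  -0.086 ] [-0.0981 -0.0612] -4.93 0.07
```

Call:
apply_moves:
  commands:
    - {"wx":0,"wy":0,"wz":0,"dx":0.008,"dy":-0.002,"dz":0.2,"jaw":0.2}
    - {"wx":0,"wy":0,"wz":0,"dx":0,"dy":0,"dz":0.2,"jaw":0.2}
    - {"wx":0,"wy":0,"wz":0,"dx":0,"dy":0,"dz":0.12,"jaw":0.2}
    - {"wx":0,"wy":0,"wz":0,"dx":0,"dy":0,"dz":0,"jaw":0.2}
    - {"wx":0,"wy":0,"wz":0,"dx":0,"dy":0,"dz":0,"jaw":0.2}
    - {"wx":0,"wy":0,"wz":0,"dx":0,"dy":0,"dz":0,"jaw":0.2}

```text
time: 47.03
ee_pos: [0.5538, -0.1474, 0.1182]
orientation: [3.137, -0.163, 0.002]
force: [-1.2, -1.1, -2.4]
opening: 0.0332
grip_force: 50.7
```

```bash
python3 - <<'E'
from h import *
x,y=st(-.0943,-.0574)
rows((x,y,.099,-6.07,1)); print(tostn(observe()['ee_pos']))
E
```

```text
at [ 0.5538 -0.1474  0.1182] -5.95 tilt [ 0.0016 -0.0006] open 0.0332 t 47.03 F [-1.2 -1.1 -2.4]
{"dx":-0.002,"dy":0.002,"dz":0.160,"wz":0.0007},
  x 1
[-0.094115   -0.05716367]
```

Call:
apply_moves:
  commands:
    - {"wx":0,"wy":0,"wz":0.0007,"dx":-0.003,"dy":0.002,"dz":0.08,"jaw":0.2}
    - {"wx":0,"wy":0,"wz":0,"dx":0,"dy":0,"dz":0.06,"jaw":0.2}
    - {"wx":0,"wy":0,"wz":0,"dx":0,"dy":0,"dz":0.02,"jaw":0.2}
    - {"wx":0,"wy":0,"wz":0,"dx":0,"dy":0,"dz":0,"jaw":0.2}
    - {"wx":0,"wy":0,"wz":0,"dx":0,"dy":0,"dz":0,"jaw":0.2}

```text
time: 47.45
ee_pos: [0.5529, -0.1481, 0.0988]
orientation: [3.137, -0.168, 0.001]
force: [-3.3, 1.5, 4.9]
opening: 0.0325
grip_force: 51.7
```

```bash
python3 - <<'E'
from h import *
x,y=st(-.0943,-.0574)
rows((x,y,.099,-6.07,1)); print(tostn(observe()['ee_pos']))
E
```

```text
at [ 0.5529 -0.1481  0.0988] -6.14 tilt [ 0.0009 -0.0002] open 0.0325 t 47.45 F [-3.3  1.5  4.9]
{"dx":0.005,"dy":-0.004,"dz":-0.001,"wz":-0.0004},
  x 1
[-0.09489828 -0.05791335]
```

Call:
apply_moves:
  commands:
    - {"wx":0,"wy":0,"wz":-0.0004,"dx":0.005,"dy":-0.004,"dz":-0.012,"jaw":0.2}
    - {"wx":0,"wy":0,"wz":0,"dx":0,"dy":0,"dz":0,"jaw":0.2}
    - {"wx":0,"wy":0,"wz":0,"dx":0,"dy":0,"dz":0.006,"jaw":0.2}
    - {"wx":0,"wy":0,"wz":0,"dx":0,"dy":0,"dz":0,"jaw":0.2}

```text
time: 47.78
ee_pos: [0.5532, -0.1475, 0.0988]
orientation: [3.137, -0.166, -0.0]
force: [-2.6, 0.8, 3.0]
opening: 0.0325
grip_force: 51.4
```

Call:
apply_moves:
  commands:
    - {"wx":0,"wy":0,"wz":0,"dx":0,"dy":0,"dz":0,"jaw":0.6}
    - {"wx":0,"wy":0,"wz":0,"dx":0,"dy":0,"dz":0,"jaw":0.6}
    - {"wx":0,"wy":0,"wz":0,"dx":0,"dy":0,"dz":0,"jaw":0.6}
    - {"wx":0,"wy":0,"wz":0,"dx":0,"dy":0,"dz":-0.1,"jaw":0.6}
    - {"wx":0,"wy":0,"wz":0,"dx":0,"dy":0,"dz":-0.25,"jaw":0.6}
    - {"wx":0,"wy":0,"wz":0,"dx":-0.1,"dy":-0.1,"dz":-0.25,"jaw":0.6}
    - {"wx":0,"wy":0,"wz":0,"dx":-0.2,"dy":-0.25,"dz":0,"jaw":0}
    - {"wx":0,"wy":0,"wz":0,"dx":-0.2,"dy":-0.25,"dz":0,"jaw":0}
    - {"wx":0,"wy":0,"wz":0,"dx":-0.2,"dy":-0.25,"dz":0,"jaw":0}
    - {"wx":0,"wy":0,"wz":0,"dx":-0.2,"dy":-0.25,"dz":0,"jaw":0}
    - {"wx":0,"wy":0,"wz":0,"dx":-0.2,"dy":-0.25,"dz":0,"jaw":0}
    - {"wx":0,"wy":0,"wz":0,"dx":0,"dy":-0.3,"dz":0,"jaw":0}
    - {"wx":0,"wy":0,"wz":0,"dx":0,"dy":-0.3,"dz":0,"jaw":0}
    - {"wx":0,"wy":0,"wz":0,"dx":0,"dy":0,"dz":0,"jaw":0}
    - {"wx":0,"wy":0,"wz":0,"dx":0,"dy":0,"dz":0,"jaw":0}

```text
time: 49.03
ee_pos: [0.4467, 0.1007, 0.1716]
orientation: [-3.138, 0.159, -0.002]
force: [0.4, -0.3, -0.8]
opening: -0.0001
grip_force: 0.0
```

```bash
python3 - <<'E'
from h import *
rows(); im=capture("top"); ims=capture("side")
for c,i in (("top",im),("side",ims)):
    d=trace(c,"cover_mid")[0]; p,e=fit(c,d['region'],'cover',[*st(-.0964,-.0574),STN[2]],.028); print(c,d['region'].sum(),tostn(p).round(4),np.degrees(p[2]).round(2),round(e,3))
b=cv2.resize(im[145:235,365:455],None,fx=4.6,fy=4.6,interpolation=cv2.INTER_CUBIC); a=cv2.resize(ims[150:225,290:385],None,fx=4.1,fy=5.5,interpolation=cv2.INTER_CUBIC)
o=np.zeros((414,800,3),np.uint8); o[:,:414]=b[:414,:414]; o[:412,414:414+a.shape[1]]=a[:412,:386]; cv2.imwrite("pics/f1.png",o[:,:,::-1])
E
```

```text
at [0.4467 0.1007 0.1716] -5.82 tilt [ 0.0014 -0.0001] open -0.0001 t 49.03 F [ 0.4 -0.3 -0.8]
top 3224 [-0.1002 -0.0564] -5.61 0.03
side 1439 [-0.0994 -0.0585] -3.13 0.279
```

View pics/f1.png

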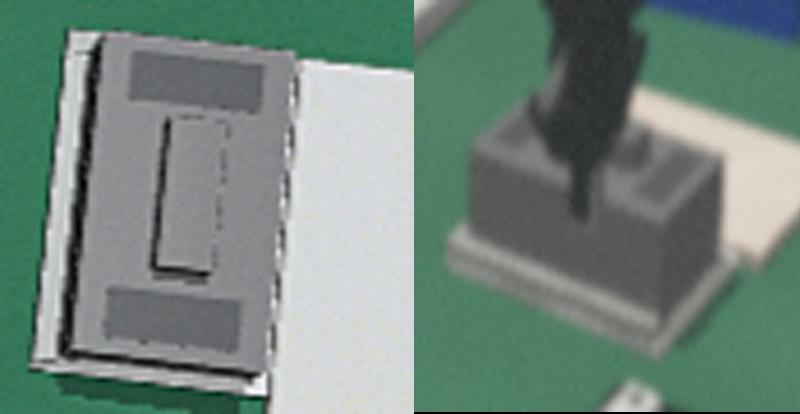

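```bash
python3 - <<'E'
from plant import *
print(job_done())
E
```

```text
the job is handed in; nothing more can be done
None
```

The job is handed in, with no score reported back. The setting block is in the near tray, the base is pushed into the fence corner, all three adapters are on their pads, and the cover is on. By my measurements the adapters and cover are within 1–2 mm of true. After the last pushes I did not re-check the base, the carton or the roll. On the first push the base jammed about 4 mm short of the x fence, so I re-pushed it from its end until it stopped solid.

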